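Set up the birdhouse display stand

ROBOT

A 7-joint arm with a two-finger parallel gripper is mounted at the origin on the work surface. World frame = base frame: x ahead of the robot, y to its left, z up, the work surface at z = 0. Lengths are in m, angles in degrees, forces in N, time in s.
With the tool pointing down it reaches from about 0.4 to 0.9 m from the base axis. Payload 5.5 kg.
Tool frame: the origin (TCP) lies at the very end of the fingers, on their centre line; the grasp point (between the pads) lies 19 mm behind it (bot.grip_point_offset is the distance from the TCP to the grasp point, in m); z points along the fingers, y is the line along which they close (so a half turn about z gives the same grasp; the last joint's range is limited). The gripper opens to 85 mm and grips with 20 to 120 N. Pads are 22 mm wide; open, the fingers measure 114 mm over their backs; the gripper's body (76 mm by 85 mm) begins 54 mm behind the grasp point. The pads swing forward as they close: fully open they stand 13 mm farther back than shut.
Start: joints at [-52.185, 28.699, -24.465, 88.831, 12.651, 65.22, -12.049], TCP at [0.251, 0.6, 0.231] pointing down, gripper open.
Joint ranges: [-164.97, 164.97], [-17.58, 116.51], [-87.97, 89.64], [11.32, 138.91], [-80.73, 260.73], [10.89, 115.49], [-147.41, 147.41]. Speed limits (degrees/s): [147.25, 147.25, 180, 180, 180, 180, 180].

INTERFACE

Orientations are given as [roll, pitch, yaw] about the fixed x, y, z axes, in that order (R = Rz(yaw) Ry(pitch) Rx(roll)).
In Python, from workcell import telemetry, vision, sign_off, spotter, bot gives the robot as it stands.
- The arm moves only by the tool apply_moves, never from a script. Its arguments are lists of equal length, an entry for each row: "translation": the shift along the tool's x, y, z as a fraction of full scale, a list of three; "rot": the turn, a rotation vector about the tool's x, y, z as a fraction of full scale, a list of three; "fingers": the opening, from 0 (shut) to 1 (fully open). In form: {"translation": [[tx, ty, tz], ...], "rot": [[rx, ry, rz], ...], "fingers": [fingers, ...]}. A call has 1 to 20 rows; each row shifts and turns the commanded pose from where the row before left it, along the tool's axes as they then stand; what a row does not reach is not made up. Full scale, the value 1, is 2 cm for a shift and 0.08 rad for a turn. A row lasts 1/10 s, in which the tool goes at most 50 mm and 8.59 degrees, less where a joint would pass 70% of its speed; a pose out of reach is approached as far as the arm can. A call with a number of a shift or a turn outside -1 to 1 is refused whole. A call with a gripper value outside its range is refused whole. The fingers move at their own pace and stop on an object; the grip force is fixed at half the most. Time passes only in rows, so rows that do not move let the fingers close. It gives the time, the measured TCP pose, the force, the opening and the grip force at its end, in the units of the state.
- telemetry.get_state(): the state, without advancing time (a new reading comes with each control period).
- vision.grab_frame(name): name is "side" or "top" or "wrist"; returns a dict with "img" (400x640x3 uint8, blue, green, red), "z_map" (400x640 float32, m along the optical axis (not along the pixel's ray), 0 where there is no reading), "intrinsics" (3x3 intrinsics, pixels), "rvec" (rotation vector, rad) and "tvec" (3), from world to camera coordinates, as OpenCV has them; the wrist camera has in their place "tool_from_camera" (4x4, takes a point from camera to tool coordinates, whose origin is the TCP and whose axes are the flange's). Camera axes: x right, y down, z forward; pixel columns grow to the right and rows downward; lengths in m; the calibration is good to about 2 mm. The wrist camera is an equidistant fisheye: a pixel r from the principal point sees the ray r / f radians off the axis. A picture is of the moment at which its call begins: read the wrist's pose just before it.
- sign_off(): hands the job in; it is judged then, once.
Trained networks look in a picture, given as the dict that the camera call returned (one of the last four; its "shot" number tells which), for a name from the list of things; names that differ only in an ending like _2 or _b are one class to them, and where a whole thing is asked for, a point or a joint stands for the part that bears it (a point fixed in the world has none). Each returns a list of dicts, best first, with "p" (0 to 1); they miss things now and then, are a little off and sometimes report something else, mostly with a low value. They report only what shows in the picture. A call takes as long as a camera call. They do not tell look-alikes from the thing itself.
- spotter.outline_of(picture, thing): "mask" (400x640 bool, what is visible of it).
- spotter.mark_of(picture, thing): "point" ([x, y, z] in m, in world coordinates, good to about 4 mm: a listed point, or the origin of a listed thing).
The state is a dict: "t": time; "joint_positions": joint angles; "joint_velocities": joint speeds; "joint_efforts": joint torques, N m; "eef_pos": TCP position; "tool_rot": TCP orientation; "wrist_force": force on the tool from outside, world axes, zero at the start; "ft_torque": the same for the moment, N m; "finger_gap": finger opening in m; "grip_force": force on a finger pad.
Only numpy, scipy, OpenCV 4.12 (cv2) and the standard library are available. Lean on these libraries where they do the work, as an engineer would, in place of code of your own. Each camera call takes 0.05 s, during which the arm holds its last target. There are 200 camera calls.

TASK

Set up the birdhouse display stand: lay the loose aluminium tube, centred, in the stand's two V-saddles, then set a U-bolt over the tube at each bracket, both legs fully down in the bracket's two holes so that the crown rests on the tube. Only then line up all the birdhouses upright on the board in one even row, backs flush and square against the tube, one centred on each dark line, starting at the line next to the stop block and skipping none. Leave everything else on the table where it is, and put right whatever gets knocked out of place.

Things in the scene. Friction and masses are not known exactly. Their poses are not given: they have to be found in the camera images.
- stand: display stand, fixed: plywood board 440 mm wide (its y), top 12 mm above the table, from 100 mm before (-x, robot's side) to 40 mm behind its origin, with a bracket at each end. Origin: on the table, under the axis of the laid tube; y along that axis to the left. Dark stop block, 50 x 16 x 18 mm, at the left end of the board's front. A laid tube's axis is 42 mm, its top 54 mm above the table
- bracket_left (a point): centre of the top face (30 mm above the table) of the left (+y) aluminium bracket, 188 mm left of the stand's origin; 76 x 44 x 30 mm (x, y, z), two 12 mm holes, chamfered, right through to the table, 24 mm before and behind this point along x; between them a steel V-saddle 8 mm high. Axes as the stand's
- bracket_right (a point): the same for the right (-y) bracket, 188 mm right of the stand's origin
- line1 (a point): dark line number 1 from the stop block, across the board, 132 mm left of the stand's origin: the point of the board's top face (12 mm up), 37 mm before the tube's axis, where a birdhouse's foot is centred when its back touches the laid tube; axes as the stand's
- line2 (a point): dark line number 2 from the stop block, across the board, 66 mm left of the stand's origin: the point of the board's top face (12 mm up), 37 mm before the tube's axis, where a birdhouse's foot is centred when its back touches the laid tube; axes as the stand's
- line3 (a point): dark line number 3 from the stop block, across the board, level with the stand's origin: the point of the board's top face (12 mm up), 37 mm before the tube's axis, where a birdhouse's foot is centred when its back touches the laid tube; axes as the stand's
- line4 (a point): dark line number 4 from the stop block, across the board, 66 mm right of the stand's origin: the point of the board's top face (12 mm up), 37 mm before the tube's axis, where a birdhouse's foot is centred when its back touches the laid tube; axes as the stand's
- line5 (a point): dark line number 5 from the stop block, across the board, 132 mm right of the stand's origin: the point of the board's top face (12 mm up), 37 mm before the tube's axis, where a birdhouse's foot is centred when its back touches the laid tube; axes as the stand's
- rail_c (a point): centre of the loose aluminium tube, 24 mm in diameter, 430 mm long along its own y, about 180 g; at the start it lies on the table to the right of the stand, pointing roughly away from the robot
- ubolt1_c (a point): centre of the crown of a steel U-bolt, about 140 g: crown a flat bar 60 mm long (x), 10 mm thick (y), 24 mm high; two round 8 mm legs with round tips, 24 mm either side along x, end 60 mm below this point. At the start astride a fixed wooden bar (34 mm wide, 58 mm high) at the left, crown on the bar's top, x across the bar. Seated, the crown rests on the tube, x across it: this point 66 mm up
- ubolt2_c (a point): the other U-bolt, exactly alike, on the same wooden bar (90 to 140 mm from the first); either U-bolt may go to either bracket, either way round
- house1_c (a point): centre (46 mm above its foot) of a wooden birdhouse, 50 mm deep (x), 56 mm wide (y), 94 mm high, about 250 g, most of it in a steel foot plate; flat vertical front (-x, round hole) and back (+x) faces up to the ridge; side walls 62 mm high, then a 45 degree gable roof with its ridge along x. Stands in front of the stand at the start; None if absent (3 to 5 of the five are present)
- house2_c (a point): centre (46 mm above its foot) of a wooden birdhouse, 50 mm deep (x), 56 mm wide (y), 94 mm high, about 250 g, most of it in a steel foot plate; flat vertical front (-x, round hole) and back (+x) faces up to the ridge; side walls 62 mm high, then a 45 degree gable roof with its ridge along x. Stands in front of the stand at the start; None if absent (3 to 5 of the five are present)
- house3_c (a point): centre (46 mm above its foot) of a wooden birdhouse, 50 mm deep (x), 56 mm wide (y), 94 mm high, about 250 g, most of it in a steel foot plate; flat vertical front (-x, round hole) and back (+x) faces up to the ridge; side walls 62 mm high, then a 45 degree gable roof with its ridge along x. Stands in front of the stand at the start; None if absent (3 to 5 of the five are present)
- house4_c (a point): centre (46 mm above its foot) of a wooden birdhouse, 50 mm deep (x), 56 mm wide (y), 94 mm high, about 250 g, most of it in a steel foot plate; flat vertical front (-x, round hole) and back (+x) faces up to the ridge; side walls 62 mm high, then a 45 degree gable roof with its ridge along x. Stands in front of the stand at the start; None if absent (3 to 5 of the five are present)
- house5_c (a point): centre (46 mm above its foot) of a wooden birdhouse, 50 mm deep (x), 56 mm wide (y), 94 mm high, about 250 g, most of it in a steel foot plate; flat vertical front (-x, round hole) and back (+x) faces up to the ridge; side walls 62 mm high, then a 45 degree gable roof with its ridge along x. Stands in front of the stand at the start; None if absent (3 to 5 of the five are present)
- jar: bystander: blue paint jar, 70 mm high; origin at its underside
- tape: bystander: roll of paper tape, 96 mm across, 24 mm high; origin at its underside
- watercup: bystander: clear water cup, 85 mm high; origin at its underside
- brush: bystander: paint brush, 180 mm long, lying; origin at its underside
Not all that is in view belongs to the job. What is shaped like the part that bears house3_c but green is not meant.

How it is judged:
By the outcome, as a careful person would: the job done as asked, in the order asked, and still so for the second after the job is handed in, with the robot touching nothing.
Of house1, house2, house3, house4, house5 only 3 to 5 are there at a start; the rules pass over those that are not, and their reading is None.
At some moment in a run one of house1, house2, house3, house4, house5 may be knocked a few centimetres aside while the robot is not near it.
It also fails if it takes over 210 s, if anything falls off the work surface, if the arm or the gripper's body presses on something with over 40 N, if the wrist force passes 120 N, or if a joint passes its speed limit or range.

## Working session

There is one attempt and no reset: what is moved stays moved. The work goes in short steps, Python scripts to look and compute and a tool call to move; the robot and the scene stay as the last step left them, time stands still between calls to the robot, and variables do not carry over. Pictures are saved under pics/ and viewed, at most 14 in all, crops included, and the job is handed in when it is done.

Besides the shell and the picture viewer there is one more tool, called after ">>>" by a JSON object that holds its "fn" and its "kwargs", one argument or row to a line. apply_moves: Moves the arm, as the interface text tells. Its arguments: {"type":"object","properties":{"translation":{"type":"array"},"rot":{"type":"array"},"fingers":{"type":"array"}},"required":["translation","rot","fingers"]}

```bash
ls; mkdir -p pics; cat > h.py <<'E'
import numpy as np, cv2
from scipy.spatial.transform import Rotation as R
from workcell import telemetry, vision, sign_off, spotter, bot
def cloud(f):
    K=f["intrinsics"];z=f["z_map"];v,u=np.mgrid[:400,:640]
    p=np.stack([(u-K[0,2])/K[0,0]*z,(v-K[1,2])/K[1,1]*z,z],-1)
    Rm=cv2.Rodrigues(np.array(f["rvec"]))[0]
    w=(p-np.array(f["tvec"]).ravel())@Rm
    w[z==0]=np.nan
    return w
E
python3 - <<'E'
from h import *
s=telemetry.get_state();print({k:np.round(v,3).tolist() for k,v in s.items()})
print(bot.grip_point_offset)
for n in("top","side"):
    f=vision.grab_frame(n);cv2.imwrite(f"pics/{n}0.png",f["img"])
    print(n,f["intrinsics"][0][0],f["tvec"])
    for t in ["stand","bracket_left","bracket_right","line1","line3","line5","rail_c","ubolt1_c","house1_c","house3_c","jar","tape","watercup","brush"]:
        try:print(t,[(round(float(d["p"]),2),np.round(d["point"],3).tolist()) for d in spotter.mark_of(f,t)][:7])
        except Exception as e:print(t,e)
E
```

```text
pics
{'t': 0.0, 'joint_positions': [-52.187, 28.754, -24.453, 88.893, 12.65, 65.22, -12.05], 'joint_velocities': [-0.128, -0.044, -0.091, 0.102, -0.018, 0.049, 0.046], 'joint_efforts': [-0.001, -56.951, -5.816, -28.094, 0.011, 0.012, 0.0], 'eef_pos': [0.251, 0.599, 0.23], 'tool_rot': [-179.886, -0.005, 157.269], 'wrist_force': [-0.327, 0.507, -0.051], 'ft_torque': [-0.046, -0.075, -0.032], 'grip_force': 0.0, 'finger_gap': 0.085}
0.0187
top 392.05502116158794 [0.03557665 0.54124559 1.25460027]
stand [(0.87, [0.623, -0.019, -0.003])]
bracket_left [(0.55, [0.631, 0.168, 0.028]), (0.38, [0.52, -0.375, 0.014])]
bracket_right [(0.8, [0.616, -0.206, 0.032]), (0.33, [0.332, 0.269, -0.0])]
line1 [(0.76, [0.593, 0.114, 0.01]), (0.69, [0.587, -0.153, 0.01]), (0.59, [0.441, 0.11, 0.05]), (0.58, [0.588, -0.019, 0.013]), (0.57, [0.583, -0.084, 0.015])]
line3 [(0.76, [0.593, 0.114, 0.01]), (0.69, [0.587, -0.153, 0.01]), (0.59, [0.441, 0.11, 0.05]), (0.58, [0.588, -0.019, 0.013]), (0.57, [0.583, -0.084, 0.015])]
line5 [(0.76, [0.593, 0.114, 0.01]), (0.69, [0.587, -0.153, 0.01]), (0.59, [0.441, 0.11,
[... 896 characters left out ...]
012]), (0.84, [0.582, -0.149, 0.008]), (0.72, [0.594, 0.113, 0.01]), (0.72, [0.585, -0.023, 0.009]), (0.59, [0.583, -0.081, 0.016])]
line5 [(0.89, [0.589, 0.046, 0.012]), (0.84, [0.582, -0.149, 0.008]), (0.72, [0.594, 0.113, 0.01]), (0.72, [0.585, -0.023, 0.009]), (0.59, [0.583, -0.081, 0.016])]
rail_c [(0.7, [0.522, -0.376, 0.01]), (0.32, [0.589, 0.047, 0.012])]
ubolt1_c [(0.7, [0.429, 0.351, 0.073])]
house1_c [(0.77, [0.446, -0.108, 0.046])]
house3_c [(0.77, [0.332, 0.135, 0.049]), (0.61, [0.438, 0.109, 0.045])]
jar [(0.77, [0.711, 0.31, 0.0])]
tape [(0.96, [0.66, 0.447, -0.002])]
watercup [(0.74, [0.327, 0.271, -0.0])]
brush [(0.56, [0.358, -0.074, 0.005]), (0.39, [0.442, -0.014, 0.043])]
```

View pics/top0.png

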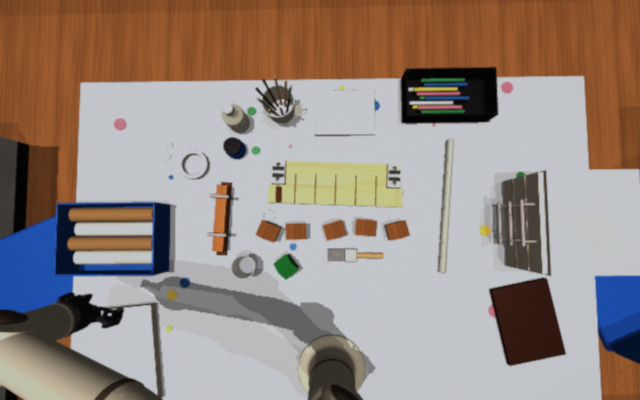

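View pics/side0.png

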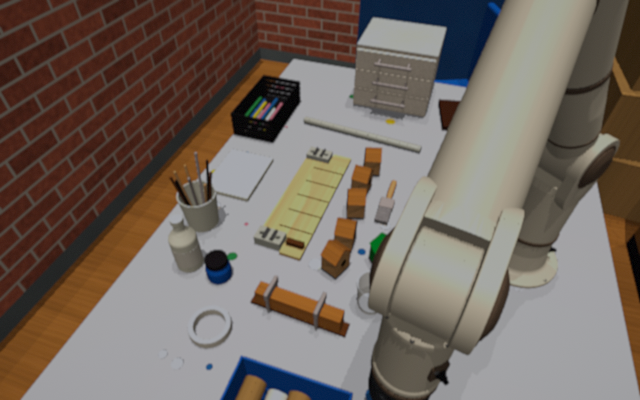

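Five brown houses show at top-view (269,231), (296,231), (335,230), (366,227) and (397,230). The green look-alike at (287,266) is excluded. The tube runs (450,140)–(443,270), the stand is around (337,185), and the bar with the U-bolts is at (221,218).

```bash
cat >> h.py <<'E'
def plan(target,yaw,s=None):
    """rows from the present pose: target TCP xyz, tool pointing down with yaw (deg, mod 180)"""
    s=s or telemetry.get_state();p=np.array(s["eef_pos"]);Rt=R.from_euler("xyz",s["tool_rot"],degrees=True)
    Rg=[R.from_euler("xyz",[180,0,yaw+k],degrees=True) for k in(0,180,-180)]
    rv=min(((Rt.inv()*g).as_rotvec() for g in Rg),key=np.linalg.norm)
    d=Rt.inv().apply(np.array(target)-p)
    print("pos",np.round(p,4),"rot",np.round(s["tool_rot"],2),"gap",round(s["finger_gap"],4),"t",round(s["t"],1))
    print(" shift(full scale)",np.round(d/0.02,3)," rot(fs)",np.round(rv/0.08,3), " shift after the turn",np.round((Rt*R.from_rotvec(rv)).inv().apply(np.array(target)-p)/0.02,3))
def wcloud(f,s):
    K=np.array(f["intrinsics"]);z=f["z_map"];v,u=np.mgrid[:400,:640]
    a=(u-K[0,2])/K[0,0];b=(v-K[1,2])/K[1,1];r=np.hypot(a,b)+1e-9
    t=np.tan(np.minimum(r,1.45));p=np.stack([a/r*t*z,b/r*t*z,z],-1)
    T=np.array(f["tool_from_camera"]);w=p@T[:3,:3].T+T[:3,3]
    w=w@R.from_euler("xyz",s["tool_rot"],degrees=True).as_matrix().T+np.array(s["eef_pos"])
    w[(z==0)|(r>1.4)]=np.nan
    return w
def rect(P):
    c,(a,b),t=cv2.minAreaRect((P[:,:2]*1000).astype(np.float32))
    return np.round(c,1),np.round((a,b),1),round(t,1)
E
python3 - <<'E'
from h import *
f=vision.grab_frame("top");w=cloud(f);z=w[...,2]
def sel(x0,x1,y0,y1,z0,z1):
    return w[(w[...,0]>x0)&(w[...,0]<x1)&(w[...,1]>y0)&(w[...,1]<y1)&(z>z0)&(z<z1)]
P=sel(.25,.8,-.45,-.3,.012,.04);print("rail",rect(P),P[:,2].max())
P=sel(.4,.75,-.27,.24,.006,.018);print("board",rect(P))
m=((w[...,0]>.38)&(w[...,0]<.52)&(w[...,1]>-.26)&(w[...,1]<.18)&(z>.045)).astype(np.uint8)
n,l,st,c=cv2.connectedComponentsWithStats(m)
for i in range(1,n):
    if st[i,4]>50:P=w[l==i];print("house",rect(P),st[i,4],np.round(c[i]),P[:,2].max())
P=sel(.3,.65,.25,.42,.05,.065);print("bar",rect(P))
P=sel(.3,.65,.25,.42,.07,.1);
if len(P):
  m=((w[...,0]>.3)&(w[...,0]<.65)&(w[...,1]>.25)&(w[...,1]<.42)&(z>.068)&(z<.1)).astype(np.uint8)
  n,l,st,c=cv2.connectedComponentsWithStats(m)
  for i in range(1,n):P=w[l==i];print("ub",rect(P),st[i,4])
P=sel(.5,.72,-.25,.22,.022,.034);m=P[P[:,1]>0];print("brL",rect(m));print("brR",rect(P[P[:,1]<0]))
E
```

```text
rail (array([ 553. , -375.4]), array([490.1, 146.4]), 0.1) 0.03977431226647996
board (array([572.6, -13.5]), array([345.4, 505.7]), 0.4)
house (array([443.5, -11.1]), array([49.5, 64.2]), 17.0) 335 [334. 229.] 0.09875082291265186
house (array([ 450.6, -108.9]), array([64.2, 49.8]), 84.0) 331 [365. 227.] 0.0992246725226046
house (array([ 441.8, -207.9]), array([50.2, 64.6]), 14.5) 345 [397. 230.] 0.09899893033050694
house (array([440.3, 109.4]), array([63. , 46.8]), 89.8) 335 [295. 230.] 0.09854267971558156
house (array([434.4, 169.6]), array([20.4, 52.8]), 89.1) 85 [275. 231.] 0.08841067916206012
bar (array([436.2, 336.7]), array([299.3,  93.5]), 14.6)
ub (array([550.7, 346.3]), array([59.4,  9.5]), 88.1) 66
ub (array([432.5, 352. ]), array([57.7,  9.3]), 89.4) 65
ub (array([338.8, 285. ]), array([42.7, 72.5]), 65.7) 95
ub (array([301. , 255.8]), array([2.3, 9.5]), 11.6) 4
brL (array([604.2, 170.5]), array([ 44.5, 132.1]), 87.8)
brR (array([ 618. , -205.1]), array([45., 75.]), 88.9)
```

```bash
python3 - <<'E'
from h import *
plan([.52,-.377,.2],177)
f=vision.grab_frame("top");w=cloud(f);z=w[...,2]
m=(w[...,0]>.28)&(w[...,0]<.76)&(w[...,1]>-.42)&(w[...,1]<-.33)&(z>.015)&(z<.03)
P=w[m];c=P.mean(0);u,s,v=np.linalg.svd(P[:,:2]-c[:2],full_matrices=False);d=v[0]*np.sign(v[0][0]);k=(P[:,:2]-c[:2])@d
print(c,np.degrees(np.arctan2(d[1],d[0])),k.min(),k.max(), c[:2]+d*(k.min()+k.max())/2,len(P))
for n in ["outline"]:
    for nm in ["stand"]:
        o=spotter.outline_of(f,nm)[0]["mask"];P=w[o];P=P[(P[:,2]>.005)&(P[:,2]<.02)];print("board",rect(P))
E
```

```text
pos [0.2511 0.5995 0.2313] rot [-180.     -0.    157.27] gap 0.0853 t 1.6
 shift(full scale) [-31.267 -39.838   1.563]  rot(fs) [ 0.000e+00 -1.000e-03 -4.305e+00]  shift after the turn [-15.98  -48.055   1.565]
[ 0.51700123 -0.37262254  0.0219346 ] -5.082906760201407 -0.21056872072986074 0.21803232813994314 [ 0.52071836 -0.37295316] 910
board (array([595.6, -17.7]), array([440.2, 141.7]), 87.5)
```

>>> {"fn": "apply_moves", "kwargs": {
  "translation": [
    [0, 0, 0],
    [0, 0, 0],
    [0, 0, 0],
    [0, 0, 0],
    [0, 0, 0],
    [-0.333, -1, 0],
    [-0.333, -1, 0],
    [-0.333, -1, 0],
    [-0.333, -1, 0],
    [-0.333, -1, 0],
    [-0.333, -1, 0],
    [-0.333, -1, 0],
    [-0.333, -1, 0],
    [-0.333, -1, 0],
    [-0.333, -1, 0],
    [-0.333, -1, 0],
    [-0.333, -1, 0],
    [-0.333, -1, 0],
    [-0.333, -1, 0],
    [-0.333, -1, 0]
  ],
  "rot": [
    [0, 0, -0.86],
    [0, 0, -0.86],
    [0, 0, -0.86],
    [0, 0, -0.86],
    [0, 0, -0.86],
    [0, 0, 0],
    [0, 0, 0],
    [0, 0, 0],
    [0, 0, 0],
    [0, 0, 0],
    [0, 0, 0],
    [0, 0, 0],
    [0, 0, 0],
    [0, 0, 0],
    [0, 0, 0],
    [0, 0, 0],
    [0, 0, 0],
    [0, 0, 0],
    [0, 0, 0],
    [0, 0, 0]
  ],
  "fingers": [1, 1, 1, 1, 1, 1, 1, 1, 1, 1, 1, 1, 1, 1, 1, 1, 1, 1, 1, 1]
}}

```text
t: 3.65
eef_pos: [0.3353, 0.2939, 0.2315]
tool_rot: [180.0, 0.0, 177.0]
wrist_force: [0.6, -0.3, 0.3]
finger_gap: 0.0855
grip_force: 0.0
```

>>> {"fn": "apply_moves", "kwargs": {
  "translation": [
    [-0.333, -1, 0],
    [-0.333, -1, 0],
    [-0.333, -1, 0],
    [-0.333, -1, 0],
    [-0.333, -1, 0],
    [-0.333, -1, 0],
    [-0.333, -1, 0],
    [-0.333, -1, 0],
    [-0.333, -1, 0],
    [-0.333, -1, 0],
    [-0.333, -1, 0],
    [-0.333, -1, 0],
    [-0.333, -1, 0],
    [-0.333, -1, 0],
    [-0.333, -1, 0],
    [-0.333, -1, 0],
    [-0.333, -1, 0],
    [-0.333, -1, 0],
    [-0.333, -1, 0],
    [-0.333, -1, 0]
  ],
  "rot": [
    [0, 0, 0],
    [0, 0, 0],
    [0, 0, 0],
    [0, 0, 0],
    [0, 0, 0],
    [0, 0, 0],
    [0, 0, 0],
    [0, 0, 0],
    [0, 0, 0],
    [0, 0, 0],
    [0, 0, 0],
    [0, 0, 0],
    [0, 0, 0],
    [0, 0, 0],
    [0, 0, 0],
    [0, 0, 0],
    [0, 0, 0],
    [0, 0, 0],
    [0, 0, 0],
    [0, 0, 0]
  ],
  "fingers": [1, 1, 1, 1, 1, 1, 1, 1, 1, 1, 1, 1, 1, 1, 1, 1, 1, 1, 1, 1]
}}

```text
t: 5.65
eef_pos: [0.4473, -0.1126, 0.2315]
tool_rot: [-180.0, 0.0, 177.0]
wrist_force: [-0.4, -0.1, 0.2]
finger_gap: 0.0854
grip_force: 0.0
```

>>> {"fn": "apply_moves", "kwargs": {
  "translation": [
    [-0.333, -1, 0.1],
    [-0.333, -1, 0.1],
    [-0.333, -1, 0.1],
    [-0.333, -1, 0.1],
    [-0.333, -1, 0.1],
    [-0.333, -1, 0.1],
    [-0.333, -1, 0.1],
    [-0.333, -1, 0.1],
    [-0.333, -1, 0.1],
    [-0.333, -1, 0.1],
    [-0.333, -1, 0.1],
    [-0.333, -1, 0.1],
    [-0.333, -1, 0.1],
    [0, 0, 0],
    [0, 0, 0]
  ],
  "rot": [
    [0, 0, 0],
    [0, 0, 0],
    [0, 0, 0],
    [0, 0, 0],
    [0, 0, 0],
    [0, 0, 0],
    [0, 0, 0],
    [0, 0, 0],
    [0, 0, 0],
    [0, 0, 0],
    [0, 0, 0],
    [0, 0, 0],
    [0, 0, 0],
    [0, 0, 0],
    [0, 0, 0]
  ],
  "fingers": [1, 1, 1, 1, 1, 1, 1, 1, 1, 1, 1, 1, 1, 1, 1]
}}

```text
t: 7.15
eef_pos: [0.5196, -0.3758, 0.2049]
tool_rot: [180.0, -0.0, 176.9]
wrist_force: [0.1, 0.6, 0.4]
finger_gap: 0.0857
grip_force: 0.0
```

```bash
python3 - <<'E'
from h import *
s=telemetry.get_state();f=vision.grab_frame("wrist");cv2.imwrite("pics/w1.png",f["img"]);w=wcloud(f,s);z=w[...,2]
print(np.round(f["tool_from_camera"],3),f["intrinsics"],s["joint_positions"])
for r in spotter.mark_of(f,"rail_c")[:2]:print(r["p"],r["point"])
o=spotter.outline_of(f,"rail_c")[0]["mask"]
m=o&(z>.017)&(z<.03)
P=w[m];c=P.mean(0);u,ss,v=np.linalg.svd(P[:,:2]-c[:2],full_matrices=False);d=v[0]*np.sign(v[0][0]);k=(P[:,:2]-c[:2])@d
print(c,np.degrees(np.arctan2(d[1],d[0])),k.min(),k.max(), c[:2]+d*(k.min()+k.max())/2,len(P))
print(np.nanmedian(z[o]), np.nanpercentile(z[o],[5,95]))
plan([.52,-.377,.1],-4)
E
```

```text
[[ 0.    -0.952 -0.306  0.078]
 [ 1.     0.001 -0.001  0.001]
 [ 0.001 -0.306  0.952 -0.142]
 [ 0.     0.     0.     1.   ]] [[309.70691629   0.         319.26997704]
 [  0.         309.70691629 203.43950883]
 [  0.           0.           1.        ]] [ 28.05131942  27.32445426   7.41866     92.51444842  -3.92610698
  60.46716839 123.5344241 ]
0.77 [0.5188, -0.3786, 0.0115]
[ 0.50399304 -0.37409534  0.02156002] -5.05076774828194 -0.18088030692267196 0.23092016534317508 [ 0.52891582 -0.37629805] 6248
0.021750007978626584 [0.01418694 0.02397697]
pos [ 0.52   -0.3746  0.2053] rot [179.95   0.   177.06] gap 0.0852 t 7.3
 shift(full scale) [-0.006 -0.126  5.267]  rot(fs) [ 0.012 -0.     0.23 ]  shift after the turn [-0.009 -0.121  5.267]
```

>>> {"fn": "apply_moves", "kwargs": {
  "translation": [
    [0, -0.045, 1],
    [0, 0, 1],
    [0, 0, 1],
    [0, 0, 1],
    [0, 0, 1],
    [0, 0, 1],
    [0, 0, 1],
    [0, 0, 1],
    [0, 0, 1],
    [0, 0, 0.6],
    [0, 0, 0.5],
    [0, 0, 0],
    [0, 0, 0],
    [0, 0, 0],
    [0, 0, 0],
    [0, 0, 0],
    [0, 0, 0],
    [0, 0, 0]
  ],
  "rot": [
    [0, 0, 0.46],
    [0, 0, 0],
    [0, 0, 0],
    [0, 0, 0],
    [0, 0, 0],
    [0, 0, 0],
    [0, 0, 0],
    [0, 0, 0],
    [0, 0, 0],
    [0, 0, 0],
    [0, 0, 0],
    [0, 0, 0],
    [0, 0, 0],
    [0, 0, 0],
    [0, 0, 0],
    [0, 0, 0],
    [0, 0, 0],
    [0, 0, 0]
  ],
  "fingers": [1, 1, 1, 1, 1, 1, 1, 1, 1, 1, 1, 1, 0, 0, 0, 0, 0, 0]
}}

```text
t: 9.1
eef_pos: [0.5202, -0.3772, 0.0041]
tool_rot: [-180.0, 0.1, 174.9]
wrist_force: [0.1, 1.3, 5.1]
finger_gap: 0.0221
grip_force: 59.0
```

>>> {"fn": "apply_moves", "kwargs": {
  "translation": [
    [0, 0, 0],
    [0, 0, 0],
    [0, 0, -0.5],
    [0, 0, -1],
    [0, 0, -1],
    [0, 0, -1],
    [0, 0, -1],
    [0, 0, -1],
    [0, 0, -1],
    [0, 0, -1],
    [0, 0, -1],
    [0, 0, 0]
  ],
  "rot": [
    [0, 0, 0],
    [0, 0, 0],
    [0, 0, 0],
    [0, 0, 0],
    [0, 0, 0],
    [0, 0, 0],
    [0, 0, 0],
    [0, 0, 0],
    [0, 0, 0],
    [0, 0, 0],
    [0, 0, 0],
    [0, 0, 0]
  ],
  "fingers": [0, 0, 0, 0, 0, 0, 0, 0, 0, 0, 0, 0]
}}

```text
t: 10.3
eef_pos: [0.5212, -0.3781, 0.1765]
tool_rot: [-179.9, 0.3, 174.9]
wrist_force: [0.2, -0.8, -1.2]
finger_gap: 0.0217
grip_force: 59.0
```

```bash
python3 - <<'E'
from h import *
s=telemetry.get_state();print(s["grip_force"],s["wrist_force"],s["ft_torque"]);plan([.55,-.02,.18],174.9)
E
```

```text
58.978925943374634 [ 0.18291132 -0.77242669 -1.19470614] [-0.06447128 -0.11743616 -0.01607033]
pos [ 0.5212 -0.3781  0.1765] rot [-179.85    0.27  174.86] gap 0.0217 t 10.3
 shift(full scale) [ 0.168 17.963 -0.221]  rot(fs) [-0.032  0.059 -0.009]  shift after the turn [ 0.157 17.963 -0.174]
```

>>> {"fn": "apply_moves", "kwargs": {
  "translation": [
    [0, 0.5, 0],
    [0, 1, 0],
    [0, 1, 0],
    [0, 1, 0],
    [0, 1, 0],
    [0, 1, 0],
    [0, 1, 0],
    [0, 1, 0],
    [0, 1, 0],
    [0, 1, 0],
    [0, 1, 0],
    [0, 1, 0],
    [0, 1, 0],
    [0, 1, 0],
    [0, 1, 0],
    [0, 1, 0],
    [0, 1, 0],
    [0, 1, 0],
    [0, 0.5, 0]
  ],
  "rot": [
    [-0.03, 0.06, 0],
    [0, 0, 0],
    [0, 0, 0],
    [0, 0, 0],
    [0, 0, 0],
    [0, 0, 0],
    [0, 0, 0],
    [0, 0, 0],
    [0, 0, 0],
    [0, 0, 0],
    [0, 0, 0],
    [0, 0, 0],
    [0, 0, 0],
    [0, 0, 0],
    [0, 0, 0],
    [0, 0, 0],
    [0, 0, 0],
    [0, 0, 0],
    [0, 0, 0]
  ],
  "fingers": [0, 0, 0, 0, 0, 0, 0, 0, 0, 0, 0, 0, 0, 0, 0, 0, 0, 0, 0]
}}

```text
t: 12.2
eef_pos: [0.5505, -0.0151, 0.1725]
tool_rot: [179.8, -0.5, 175.1]
wrist_force: [0.6, 0.7, -2.1]
finger_gap: 0.0217
grip_force: 59.0
```

>>> {"fn": "apply_moves", "kwargs": {
  "translation": [
    [0, 0, 0],
    [0, 0, 0],
    [0, 0, 0],
    [0, 0, 0],
    [0, 0, 0],
    [0, 0, 0],
    [0, 0, 0],
    [0, 0, 0],
    [0, 0, 0],
    [0, 0, 0],
    [0, 0, 0],
    [0, 0, 0],
    [0, 0, 0],
    [0, 0, 0],
    [0, 0, 0],
    [0, 0, 0],
    [0, 0, 0],
    [0, 0, 0],
    [0, 0, 0],
    [0, 0, 0]
  ],
  "rot": [
    [0, 0, 0.953],
    [0, 0, 0.953],
    [0, 0, 0.953],
    [0, 0, 0.953],
    [0, 0, 0.953],
    [0, 0, 0.953],
    [0, 0, 0.953],
    [0, 0, 0.953],
    [0, 0, 0.953],
    [0, 0, 0.953],
    [0, 0, 0.953],
    [0, 0, 0.953],
    [0, 0, 0.953],
    [0, 0, 0.953],
    [0, 0, 0.953],
    [0, 0, 0.953],
    [0, 0, 0.953],
    [0, 0, 0.953],
    [0, 0, 0.953],
    [0, 0, 0.953]
  ],
  "fingers": [0, 0, 0, 0, 0, 0, 0, 0, 0, 0, 0, 0, 0, 0, 0, 0, 0, 0, 0, 0]
}}

```text
t: 14.2
eef_pos: [0.5508, -0.0185, 0.173]
tool_rot: [-179.6, -0.1, 87.3]
wrist_force: [0.0, -0.6, -2.6]
finger_gap: 0.0216
grip_force: 58.9
```

```bash
python3 - <<'E'
from h import *
s=telemetry.get_state();plan([.625,-.019,.08],87.5);print(s["joint_positions"][6])
f=vision.grab_frame("top");w=cloud(f);cv2.imwrite("pics/t2.png",f["img"])
z=w[...,2]
for r in spotter.mark_of(f,"rail_c")[:2]:print(r["p"],r["point"])
o=spotter.outline_of(f,"rail_c")[0]["mask"]
P=w[o&(z>.15)&(z<.22)];P=P[abs(P[:,1]+.02)>.08];c=np.median(P,0);print(len(P),c)
for sgn in(1,-1):
    Q=P[(P[:,1]+.02)*sgn>0];
    if len(Q):print(sgn,Q[:,1].min(),Q[:,1].max(),np.polyfit(Q[:,1],Q[:,0],1),np.median(Q[:,2]),Q.mean(0))
s=telemetry.get_state();f=vision.grab_frame("wrist");cv2.imwrite("pics/w2.png",f["img"])
for n in["bracket_left","bracket_right","stand"]:
    for r in spotter.mark_of(f,n)[:2]:print(n,r["p"],r["point"])
E
```

```text
pos [ 0.5508 -0.0185  0.173 ] rot [-1.796e+02 -1.200e-01  8.731e+01] gap 0.0216 t 14.2
 shift(full scale) [0.139 3.738 4.625]  rot(fs) [-0.087 -0.027 -0.041]  shift after the turn [0.137 3.706 4.651]
4.176090638904499
797 [0.550919   0.06228975 0.19077978]
1 0.061987580490415625 0.1982644149002739 [0.04719518 0.5525021 ] 0.1909428026725141 [0.55860307 0.12927111 0.19045532]
-1 -0.23207812735209152 -0.10026837826048626 [0.04158094 0.55116729] 0.19060884891456742 [ 0.544218   -0.16712673  0.19001141]
bracket_left 0.52 [0.5887, -0.0203, 0.0101]
stand 0.61 [0.625, -0.0183, -0.0022]
```

View pics/w2.png

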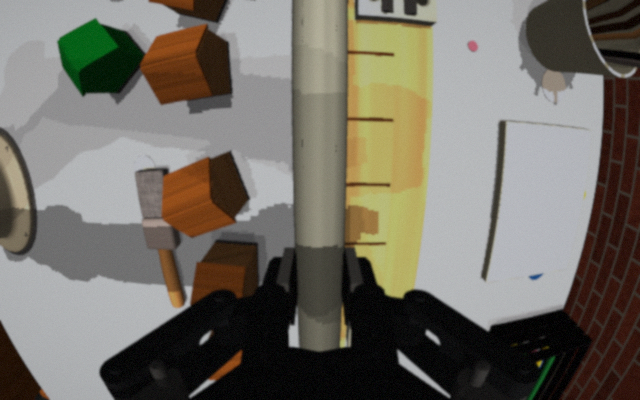

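>>> {"fn": "apply_moves", "kwargs": {
  "translation": [
    [0.02, 0.9, 0],
    [0.02, 0.9, 0],
    [0.02, 0.95, 0],
    [0.01, 0.92, 0],
    [0, 0, 1],
    [0, 0, 1],
    [0, 0, 1],
    [0, 0, 1],
    [0, 0, 0.8],
    [0, 0, 0.5],
    [0, 0, 0.5],
    [0, 0, 0.5],
    [0, 0, 0.2],
    [0, 0, 0]
  ],
  "rot": [
    [-0.08, 0, 0],
    [0, 0, 0],
    [0, 0, 0],
    [0, 0, 0],
    [0, 0, 0],
    [0, 0, 0],
    [0, 0, 0],
    [0, 0, 0],
    [0, 0, 0],
    [0, 0, 0],
    [0, 0, 0],
    [0, 0, 0],
    [0, 0, 0],
    [0, 0, 0]
  ],
  "fingers": [0, 0, 0, 0, 0, 0, 0, 0, 0, 0, 0, 0, 0, 0]
}}

```text
t: 15.95
eef_pos: [0.6253, -0.0198, 0.0437]
tool_rot: [179.9, -0.1, 87.5]
wrist_force: [0.3, 0.4, -2.1]
finger_gap: 0.0218
grip_force: 59.2
```

```bash
cat > rail.py <<'E'
from h import *
f=vision.grab_frame("top");w=cloud(f);z=w[...,2]
o=spotter.outline_of(f,"rail_c")[0]["mask"]
P=w[o&(z>.04)&(z<.09)]
for sgn in(1,-1):
    Q=P[((P[:,1]+.02)*sgn>.08)]
    if len(Q):print(sgn,Q[:,1].min(),Q[:,1].max(),np.median(Q[:,2]),Q.mean(0))
E
python3 rail.py; python3 -c "
from h import *;plan([.6243,-.0205,.037],87.5)"
```

```text
-1 -0.13987497345472616 -0.10002719418031891 0.0804441406962119 [ 0.44985009 -0.12333827  0.07934915]
pos [ 0.626  -0.0198  0.0446] rot [ 1.7986e+02 -1.5000e-01  8.7500e+01] gap 0.022 t 16.1
 shift(full scale) [-0.037 -0.083  0.379]  rot(fs) [ 0.031 -0.034  0.001]  shift after the turn [-0.036 -0.082  0.379]
```

>>> {"fn": "apply_moves", "kwargs": {
  "translation": [
    [-0.03, -0.06, 0.15],
    [0, 0, 0.15],
    [0, 0, 0.1],
    [0, 0, 0]
  ],
  "rot": [
    [0, 0, 0],
    [0, 0, 0],
    [0, 0, 0],
    [0, 0, 0]
  ],
  "fingers": [0, 0, 0, 0]
}}

```text
t: 16.45
eef_pos: [0.624, -0.0203, 0.0358]
tool_rot: [179.9, -0.2, 87.5]
wrist_force: [0.2, -0.2, -1.6]
finger_gap: 0.0219
grip_force: 59.2
```

```bash
cat > rail.py <<'E'
from h import *
def go():
    f=vision.grab_frame("top");w=cloud(f);z=w[...,2]
    x=w[...,0]-(.625+.0437*(w[...,1]+.019))
    P=w[(abs(x)<.02)&(z>.044)&(z<.07)&(abs(w[...,1])<.26)]
    for sgn in(1,-1):
        Q=P[((P[:,1]+.02)*sgn>.1)]
        if len(Q):print(sgn,Q[:,1].min(),Q[:,1].max(),np.percentile(Q[:,2],90),Q.mean(0))
    return f,w
if __name__=="__main__":go()
E
python3 rail.py; python3 -c "
from h import *;plan([.6243,-.0205,.037],87.5)"
```

```text
1 0.08111638376610691 0.19674142016385274 0.0577106028261705 [0.63120193 0.13800905 0.05365149]
-1 -0.23390432247815499 -0.12141772211851498 0.056846479139881834 [ 0.61755719 -0.17643665  0.05300021]
pos [ 0.6242 -0.0203  0.036 ] rot [ 1.7992e+02 -1.5000e-01  8.7510e+01] gap 0.0218 t 16.5
 shift(full scale) [-0.009  0.005 -0.051]  rot(fs) [ 0.017 -0.033  0.001]  shift after the turn [-0.01   0.005 -0.051]
```

>>> {"fn": "apply_moves", "kwargs": {
  "translation": [
    [0, 0, 0.08],
    [0, 0, 0.08],
    [0, 0, 0]
  ],
  "rot": [
    [0, 0, 0],
    [0, 0, 0],
    [0, 0, 0]
  ],
  "fingers": [0, 0, 0]
}}

```text
t: 16.8
eef_pos: [0.6246, -0.0203, 0.035]
tool_rot: [179.9, -0.2, 87.5]
wrist_force: [-6.9, 1.1, 14.1]
finger_gap: 0.0219
grip_force: 60.8
```

```bash
python3 -c "
from h import *;plan([.6243,-.0205,.037],87.5);print(telemetry.get_state()['wrist_force'])"
```

```text
pos [ 0.6246 -0.0203  0.035 ] rot [179.88  -0.2   87.49] gap 0.0219 t 16.8
 shift(full scale) [-0.009 -0.015 -0.098]  rot(fs) [ 0.026 -0.043 -0.002]  shift after the turn [-0.009 -0.015 -0.098]
[-6.93317308  1.06044711 14.08595739]
```

>>> {"fn": "apply_moves", "kwargs": {
  "translation": [
    [0, 0, -0.03],
    [0, 0, 0],
    [0, 0, 0],
    [0, 0, 0],
    [0, 0, 0],
    [0, 0, -0.5],
    [0, 0, -1],
    [0, 0, -1],
    [0, 0, -1],
    [0, 0, -1],
    [0, 0, -1],
    [0, 0, -1],
    [0, 0, -1],
    [0, 0, 0]
  ],
  "rot": [
    [0, 0, 0],
    [0, 0, 0],
    [0, 0, 0],
    [0, 0, 0],
    [0, 0, 0],
    [0, 0, 0],
    [0, 0, 0],
    [0, 0, 0],
    [0, 0, 0],
    [0, 0, 0],
    [0, 0, 0],
    [0, 0, 0],
    [0, 0, 0],
    [0, 0, 0]
  ],
  "fingers": [0, 0.5, 0.6, 0.8, 1, 1, 1, 1, 1, 1, 1, 1, 1, 1]
}}

```text
t: 18.2
eef_pos: [0.6264, -0.021, 0.1875]
tool_rot: [179.5, -0.2, 87.5]
wrist_force: [0.5, -0.4, 0.9]
finger_gap: 0.0851
grip_force: 0.0
```

```bash
python3 - <<'E'
from h import *
from rail import go
f,w=go()
z=w[...,2]
m=((w[...,0]>.38)&(w[...,0]<.62)&(w[...,1]>.25)&(w[...,1]<.42)&(z>.068)&(z<.1)).astype(np.uint8)
n,l,st,c=cv2.connectedComponentsWithStats(m)
for i in range(1,n):
    P=w[l==i];print("ub",rect(P),st[i,4],P.mean(0)) if len(P)>20 else 0
m=(w[...,0]>.34)&(w[...,0]<.66)&(w[...,1]>.29)&(w[...,1]<.41)&(z>.05)&(z<.064)
P=w[m];print("bar",rect(P))
plan([.55,.346,.2],180)
E
```

```text
1 0.08137421560811652 0.1964955201943272 0.055864923557334696 [0.63066407 0.13862671 0.05173089]
-1 -0.23308795838835417 -0.12133607862041136 0.056196773110689116 [ 0.61736322 -0.17654516  0.05197194]
ub (array([550.3, 345.7]), array([58. ,  9.7]), 89.2) 66 [0.55078922 0.34441544 0.08073965]
ub (array([432.6, 352.2]), array([58.3,  9.3]), 89.5) 66 [0.43192728 0.35215005 0.08097928]
bar (array([462.8, 343.9]), array([248.8,  76. ]), 7.9)
pos [ 0.6253 -0.0208  0.1856] rot [179.69  -0.18  87.5 ] gap 0.0854 t 18.2
 shift(full scale) [18.161 -4.559 -0.69 ]  rot(fs) [ 0.026 -0.083 19.088]  shift after the turn [ -3.765 -18.341  -0.721]
```

>>> {"fn": "apply_moves", "kwargs": {
  "translation": [
    [1, -0.25, 0],
    [1, -0.25, 0],
    [1, -0.25, 0],
    [1, -0.25, 0],
    [1, -0.25, 0],
    [1, -0.25, 0],
    [1, -0.25, 0],
    [1, -0.25, 0],
    [1, -0.25, 0],
    [1, -0.25, 0],
    [1, -0.25, 0],
    [1, -0.25, 0],
    [1, -0.25, 0],
    [1, -0.25, 0],
    [1, -0.25, 0],
    [1, -0.25, 0],
    [1, -0.25, 0],
    [1, -0.25, 0],
    [0.16, 0, 0],
    [0, 0, 0]
  ],
  "rot": [
    [0, -0.08, -0.5],
    [0, 0, 0],
    [0, 0, 0],
    [0, 0, 0],
    [0, 0, 0],
    [0, 0, 0],
    [0, 0, 0],
    [0, 0, 0],
    [0, 0, 0],
    [0, 0, 0],
    [0, 0, 0],
    [0, 0, 0],
    [0, 0, 0],
    [0, 0, 0],
    [0, 0, 0],
    [0, 0, 0],
    [0, 0, 0],
    [0, 0, 0],
    [0, 0, 0],
    [0, 0, 0]
  ],
  "fingers": [1, 1, 1, 1, 1, 1, 1, 1, 1, 1, 1, 1, 1, 1, 1, 1, 1, 1, 1, 1]
}}

```text
t: 20.25
eef_pos: [0.5355, 0.343, 0.1811]
tool_rot: [180.0, 0.3, 89.9]
wrist_force: [0.8, -1.4, 0.7]
finger_gap: 0.0856
grip_force: 0.0
```

```bash
cat > ub.py <<'E'
from h import *
s=telemetry.get_state();f=vision.grab_frame("wrist");cv2.imwrite("pics/w3.png",f["img"]);w=wcloud(f,s);z=w[...,2]
for r in spotter.mark_of(f,"ubolt1_c")[:3]:print(r["p"],np.round(r["point"],4))
m=((z>.072)&(z<.09)&(w[...,0]>.36)&(w[...,0]<.63)&(w[...,1]>.28)&(w[...,1]<.42)).astype(np.uint8)
n,l,st,c=cv2.connectedComponentsWithStats(m)
for i in range(1,n):
    P=w[l==i]
    if len(P)>80:print("ub",rect(P),st[i,4],P.mean(0),np.round(c[i]))
plan([.5505,.345,.1],90)
E
python3 ub.py
```

```text
0.64 [0.4345 0.353  0.0703]
ub (array([431.7, 353.5]), array([59.4, 10.3]), 85.3) 857 [0.43299064 0.35497947 0.07975761] [199. 190.]
ub (array([550.7, 346.9]), array([58.9, 10.6]), 86.4) 855 [0.550563   0.34817398 0.08086144] [336. 197.]
ub (array([363.3, 287.2]), array([ 4.7, 16.1]), 23.0) 137 [0.36387781 0.28675284 0.07964792] [146. 257.]
pos [0.5366 0.3411 0.1816] rot [179.93   0.31  89.71] gap 0.0852 t 20.4
 shift(full scale) [0.22  0.69  4.079]  rot(fs) [ 0.016  0.068 -0.064]  shift after the turn [0.194 0.696 4.079]
```

View pics/w3.png

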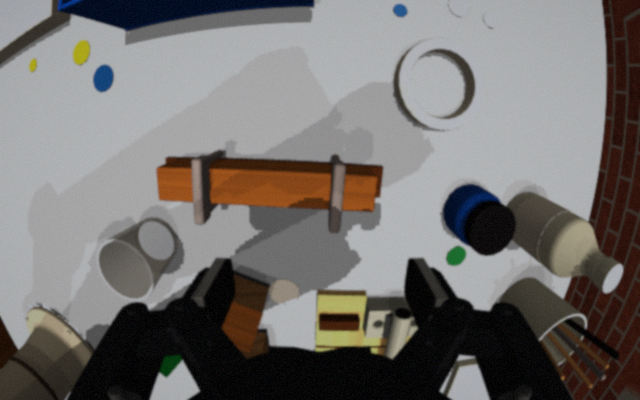

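The wrist view shows the two U-bolts astride the bar at (336,197) and (199,190). I take the far one first, at (336,197).

>>> {"fn": "apply_moves", "kwargs": {
  "translation": [
    [0, 0, 0],
    [0.31, 0.69, 0],
    [0, 0, 1],
    [0, 0, 1],
    [0, 0, 1],
    [0, 0, 1],
    [0, 0, 1],
    [0, 0, 0.6],
    [0, 0, 0.38],
    [0, 0, 0],
    [0, 0, 0],
    [0, 0, 0],
    [0, 0, 0],
    [0, 0, 0],
    [0, 0, 0],
    [0, 0, 0]
  ],
  "rot": [
    [0, 0.06, 0.7],
    [0, 0, 0],
    [0, 0, 0],
    [0, 0, 0],
    [0, 0, 0],
    [0, 0, 0],
    [0, 0, 0],
    [0, 0, 0],
    [0, 0, 0],
    [0, 0, 0],
    [0, 0, 0],
    [0, 0, 0],
    [0, 0, 0],
    [0, 0, 0],
    [0, 0, 0],
    [0, 0, 0]
  ],
  "fingers": [1, 1, 1, 1, 1, 1, 1, 1, 1, 1, 0, 0, 0, 0, 0, 0]
}}

```text
t: 21.95
eef_pos: [0.5507, 0.3487, 0.063]
tool_rot: [179.9, -0.1, 86.6]
wrist_force: [-0.8, -0.7, 3.3]
finger_gap: 0.0084
grip_force: 60.8
```

```bash
python3 -c "
from h import *;plan([.6330,.169,.2],177.5);s=telemetry.get_state();print(s['wrist_force'],s['grip_force'])"
```

```text
pos [0.5507 0.3487 0.063 ] rot [ 1.7988e+02 -9.0000e-02  8.6590e+01] gap 0.0084 t 21.9
 shift(full scale) [-8.713  4.656 -6.851]  rot(fs) [ 6.0000e-03 -3.6000e-02  1.9436e+01]  shift after the turn [ 4.502  8.796 -6.848]
[-0.82993519 -0.74921615  3.34375584] 60.84469556808472
```

>>> {"fn": "apply_moves", "kwargs": {
  "translation": [
    [0, 0, -0.5],
    [0, 0, -1],
    [0, 0, -1],
    [0, 0, -1],
    [0, 0, -1],
    [0, 0, -1],
    [0, 0, -0.5],
    [0, 0, 0]
  ],
  "rot": [
    [0, 0, 0],
    [0, 0, 0],
    [0, 0, 0],
    [0, 0, 0],
    [0, 0, 0],
    [0, 0, 0],
    [0, 0, 0],
    [0, 0, 0]
  ],
  "fingers": [0, 0, 0, 0, 0, 0, 0, 0]
}}

```text
t: 22.75
eef_pos: [0.5513, 0.3489, 0.1845]
tool_rot: [179.8, -0.2, 86.6]
wrist_force: [0.4, 0.8, -1.3]
finger_gap: 0.009
grip_force: 60.1
```

>>> {"fn": "apply_moves", "kwargs": {
  "translation": [
    [0, 0, 0],
    [0, 0, 0],
    [0, 0, 0],
    [0, 0, 0],
    [0, 0, 0],
    [0, 0, 0],
    [0, 0, 0],
    [0, 0, 0],
    [0, 0, 0],
    [0, 0, 0],
    [0, 0, 0],
    [0, 0, 0],
    [0, 0, 0],
    [0, 0, 0],
    [0, 0, 0],
    [0, 0, 0],
    [0, 0, 0],
    [0, 0, 0],
    [0, 0, 0],
    [0, 0, 0]
  ],
  "rot": [
    [0, 0, -0.992],
    [0, 0, -0.992],
    [0, 0, -0.992],
    [0, 0, -0.992],
    [0, 0, -0.992],
    [0, 0, -0.992],
    [0, 0, -0.992],
    [0, 0, -0.992],
    [0, 0, -0.992],
    [0, 0, -0.992],
    [0, 0, -0.992],
    [0, 0, -0.992],
    [0, 0, -0.992],
    [0, 0, -0.992],
    [0, 0, -0.992],
    [0, 0, -0.992],
    [0, 0, -0.992],
    [0, 0, -0.992],
    [0, 0, -0.992],
    [0, 0, -0.992]
  ],
  "fingers": [0, 0, 0, 0, 0, 0, 0, 0, 0, 0, 0, 0, 0, 0, 0, 0, 0, 0, 0, 0]
}}

```text
t: 24.75
eef_pos: [0.5495, 0.3477, 0.1808]
tool_rot: [-180.0, -0.0, 177.7]
wrist_force: [0.8, 0.2, -1.4]
finger_gap: 0.0084
grip_force: 60.1
```

>>> {"fn": "apply_moves", "kwargs": {
  "translation": [
    [-0.5, -0.98, 0],
    [-0.5, -0.98, 0],
    [-0.5, -0.98, 0],
    [-0.5, -0.98, 0],
    [-0.5, -0.98, 0],
    [-0.5, -0.98, 0],
    [-0.5, -0.98, 0],
    [-0.5, -0.98, 0],
    [-0.5, -0.98, 0],
    [0, 0, 0],
    [0, 0, 0]
  ],
  "rot": [
    [0, 0, 0],
    [0, 0, 0],
    [0, 0, 0],
    [0, 0, 0],
    [0, 0, 0],
    [0, 0, 0],
    [0, 0, 0],
    [0, 0, 0],
    [0, 0, 0],
    [0, 0, 0],
    [0, 0, 0]
  ],
  "fingers": [0, 0, 0, 0, 0, 0, 0, 0, 0, 0, 0]
}}

```text
t: 25.85
eef_pos: [0.632, 0.1675, 0.1811]
tool_rot: [180.0, -0.0, 177.4]
wrist_force: [0.3, 0.3, -0.8]
finger_gap: 0.0084
grip_force: 60.1
```

```bash
python3 - <<'E'
from h import *
s=telemetry.get_state();f=vision.grab_frame("wrist");w=wcloud(f,s);np.savez("w4.npz",w=w,img=f["img"],p=s["eef_pos"],r=s["tool_rot"])
cv2.imwrite("pics/w4.png",f["img"])
for n in["ubolt1_c","bracket_left","stand"]:
    for r in spotter.mark_of(f,n)[:3]:print(n,r["p"],np.round(r["point"],4))
plan([.633,.169,.18],177.5)
E
```

```text
ubolt1_c 0.6 [ 0.5829 -0.0834  0.0136]
bracket_left 0.92 [0.6305 0.168  0.0331]
bracket_left 0.6 [ 0.6133 -0.2059  0.0252]
stand 0.84 [ 6.268e-01 -1.980e-02 -3.000e-04]
stand 0.22 [ 0.5872 -0.083   0.0115]
pos [0.6318 0.17   0.1821] rot [1.7990e+02 4.0000e-02 1.7766e+02] gap 0.0089 t 26.1
 shift(full scale) [-0.063 -0.045  0.107]  rot(fs) [0.021 0.01  0.034]  shift after the turn [-0.063 -0.045  0.107]
```

View pics/w4.png

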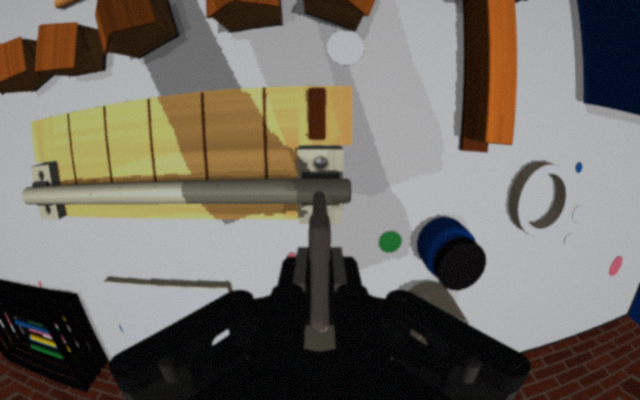

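The wrist view shows the crown in hand along column 320 (rows 195–325). The left bracket's front hole is at (320,160).

```bash
python3 - <<'E'
from h import *
d=np.load("w4.npz");w=d["w"];p=d["p"];z=w[...,2];img=d["img"]
Rt=R.from_euler("xyz",d["r"],degrees=True).as_matrix();t=(w-p)@Rt
print(p,d["r"])
v,u=np.mgrid[:400,:640]
m=(abs(u-320)<14)&(v>185)&(v<330)
for r in range(190,335,8):
    print(r,np.round(t[r,[312,316,320,324,328]][:, :]*1000,0).tolist())
m=(z>.024)&(z<.036)&(w[...,0]>.57)&(w[...,0]<.70)&(w[...,1]>.12)&(w[...,1]<.22)
P=w[m];print("brL",rect(P),np.percentile(P,[1,99],axis=0))
# dark hole in front half
g=cv2.cvtColor(img,cv2.COLOR_BGR2GRAY);np.set_printoptions(linewidth=250)
print(g[148:176:2,296:346:2])
print(np.round(w[150:176:4,320],3).tolist())
E
```

```text
[0.63195961 0.16750879 0.18113783] [ 1.79965778e+02 -2.63735724e-02  1.77438649e+02]
190 [[3.0, -6.0, 129.0], [3.0, -3.0, 128.0], [3.0, 1.0, 128.0], [3.0, 5.0, 128.0], [3.0, 8.0, 128.0]]
198 [[-4.0, -6.0, 129.0], [24.0, -1.0, 35.0], [24.0, 1.0, 35.0], [23.0, 3.0, 37.0], [-4.0, 8.0, 128.0]]
206 [[23.0, -4.0, 24.0], [24.0, -1.0, 19.0], [25.0, 1.0, 18.0], [24.0, 3.0, 21.0], [-20.0, 9.0, 153.0]]
214 [[26.0, -3.0, 2.0], [26.0, -1.0, 1.0], [27.0, 1.0, -1.0], [27.0, 3.0, -1.0], [-28.0, 9.0, 151.0]]
222 [[26.0, -3.0, -10.0], [27.0, -1.0, -12.0], [26.0, 1.0, -11.0], [26.0, 3.0, -10.0], [25.0, 5.0, -8.0]]
230 [[25.0, -3.0, -17.0], [25.0, -1.0, -18.0], [25.0, 1.0, -17.0], [25.0, 3.0, -18.0], [25.0, 4.0, -17.0]]
238 [[22.0, -3.0, -18.0], [22.0, -1.0, -19.0], [22.0, 1.0, -19.0], [22.0, 3.0, -19.0], [22.0, 4.0, -18.0]]
246 [[18.0, -3.0, -18.0], [18.0, -1.0, -18.0], [18.0, 1.0, -18.0], [18.0, 3.0, -18.0], [18.0, 4.0, -18.0]]
254 [[14.0, -3.0, -18.0], [14.0, -1.0, -19.0], [14.0, 1.0, -19.0], [14.0, 3.0, -18.0], [14.0, 4.0, -18.0]]
262 [[9.0, -3.0, -17.0], [10.0, -1.0, -19.0], [10.0, 1.0, -19.0], [10
[... 2047 characters left out ...]
5 156 157 158 165 160 158 147]
 [ 80  73  69  66  69  86 144 157 141 107  64  47  50  46  58  95 135 156 159 153 162 164 160 158 148]
 [ 81  71  66  68  69  81 123 146 155 128  90  69  59  64  90 117 146 155 154 152 159 162 161 156 146]
 [ 87  70  65  61  63  65  72 122 142 131 105  73  64  69  80  92 101 102  97 101 104 137 146 147 146]
 [ 92  73  63  42  39  35  36  56  64  61  57  53  44  49  49  48  48  46  48  49  48  61  81 114 145]
 [ 98  79  60  36  25  25  25  29  32  28  27  30  25  26  27  24  27  28  27  28  24  35  61 100 142]]
[[0.595, 0.17, 0.03], [0.599, 0.17, 0.03], [0.608, 0.17, -0.001], [0.612, 0.17, -0.0], [0.614, 0.17, 0.015], [0.615, 0.169, 0.03], [0.618, 0.169, 0.034]]
```

```bash
python3 - <<'E'
from h import *
for i in range(3):
    plan([.6287,.1685,.13],177.5); vision.grab_frame("wrist")
E
```

```text
pos [0.6318 0.17   0.1821] rot [1.7990e+02 4.0000e-02 1.7766e+02] gap 0.0089 t 26.1
 shift(full scale) [ 0.153 -0.083  2.606]  rot(fs) [0.021 0.01  0.034]  shift after the turn [ 0.151 -0.079  2.607]
pos [0.632  0.1697 0.1823] rot [1.7991e+02 7.0000e-02 1.7764e+02] gap 0.0087 t 26.1
 shift(full scale) [ 0.164 -0.072  2.614]  rot(fs) [0.019 0.014 0.031]  shift after the turn [ 0.161 -0.068  2.614]
pos [0.6321 0.1695 0.1824] rot [1.7992e+02 8.0000e-02 1.7763e+02] gap 0.0085 t 26.1
 shift(full scale) [ 0.172 -0.059  2.62 ]  rot(fs) [0.018 0.017 0.027]  shift after the turn [ 0.169 -0.056  2.62 ]
```

>>> {"fn": "apply_moves", "kwargs": {
  "translation": [
    [0.165, -0.03, 0],
    [0, 0, 1],
    [0, 0, 1],
    [0, 0, 1],
    [0, 0, 1],
    [0, 0, 0.5],
    [0, 0, 0],
    [0, 0, 0],
    [0, 0, 0],
    [0, 0, 0]
  ],
  "rot": [
    [0, 0, 0.03],
    [0, 0, 0],
    [0, 0, 0],
    [0, 0, 0],
    [0, 0, 0],
    [0, 0, 0],
    [0, 0, 0],
    [0, 0, 0],
    [0, 0, 0],
    [0, 0, 0]
  ],
  "fingers": [0, 0, 0, 0, 0, 0, 0, 0, 0, 0]
}}

```text
t: 27.2
eef_pos: [0.6303, 0.1681, 0.0938]
tool_rot: [179.9, 0.2, 177.4]
wrist_force: [-0.2, -1.0, -1.1]
finger_gap: 0.0085
grip_force: 60.1
```

```bash
python3 - <<'E'
from h import *
plan([.6287,.169,.08],177.5)
f=vision.grab_frame("wrist");s=telemetry.get_state()
cv2.imwrite("pics/w5.png",cv2.resize(f["img"][60:260,220:420],None,fx=3,fy=3,interpolation=cv2.INTER_CUBIC))
w=wcloud(f,s);np.savez("w5.npz",w=w,img=f["img"],p=s["eef_pos"],r=s["tool_rot"])
E
```

```text
pos [0.6303 0.1681 0.0938] rot [179.9    0.22 177.39] gap 0.0085 t 27.2
 shift(full scale) [0.087 0.04  0.691]  rot(fs) [ 0.022  0.048 -0.025]  shift after the turn [0.084 0.041 0.691]
```

View pics/w5.png

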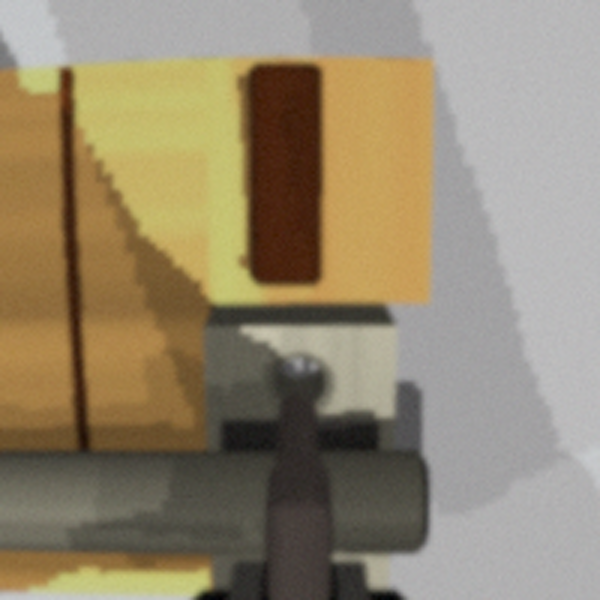

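The crop shows the front leg tip at (300,372), centred across the bracket (208–395). The hole underneath is hidden, so I'll check its x numerically.

```bash
python3 - <<'E'
from h import *
d=np.load("w5.npz");w=d["w"];p=d["p"];z=w[...,2]
print(p)
for c in (300,320,344):
  print(c,[(r,)+tuple(np.round(w[r,c]*1000,1)) for r in range(160,216,3)])
m=(z>.027)&(z<.034)&(w[...,0]>.57)&(w[...,0]<.62)&(w[...,1]>.12)&(w[...,1]<.22);P=w[m]
print(np.percentile(P[:,0],[0.5,1,2,5]),np.percentile(P[:,1],[1,99]))
E
```

```text
[0.63016386 0.16803051 0.09362576]
300 [(160, np.float64(591.1), np.float64(156.2), np.float64(10.8)), (163, np.float64(593.6), np.float64(156.0), np.float64(9.5)), (166, np.float64(593.3), np.float64(156.8), np.float64(22.9)), (169, np.float64(594.2), np.float64(157.1), np.float64(28.9)), (172, np.float64(596.2), np.float64(157.0), np.float64(29.3)), (175, np.float64(598.4), np.float64(156.9), np.float64(28.8)), (178, np.float64(600.4), np.float64(156.8), np.float64(29.2)), (181, np.float64(602.6), np.float64(156.6), np.float64(28.9)), (184, np.float64(604.7), np.float64(156.5), np.float64(29.2)), (187, np.float64(606.7), np.float64(156.4), np.float64(29.7)), (190, np.float64(608.8), np.float64(156.3), np.float64(29.8)), (193, np.float64(610.9), np.float64(156.2), np.float64(29.9)), (196, np.float64(613.5), np.float64(155.9), np.float64(28.6)), (199, np.float64(615.4), np.float64(155.9), np.float64(29.6)), (202, np.float64(616.3), np.float64(156.0), np.float64(33.5)), (205, np.float64(617.7), np.float64(156.1), np.float64(35.9)), (208, np.float64(619.3), np.float64(156.1), np.float6
[... 1907 characters left out ...]
 (187, np.float64(608.0), np.float64(186.7), np.float64(29.8)), (190, np.float64(610.2), np.float64(186.7), np.float64(29.6)), (193, np.float64(612.6), np.float64(186.7), np.float64(28.9)), (196, np.float64(614.6), np.float64(186.6), np.float64(29.4)), (199, np.float64(617.1), np.float64(186.6), np.float64(28.6)), (202, np.float64(617.5), np.float64(186.2), np.float64(34.1)), (205, np.float64(619.0), np.float64(186.0), np.float64(36.2)), (208, np.float64(621.0), np.float64(185.9), np.float64(36.5)), (211, np.float64(620.9), np.float64(185.4), np.float64(42.8)), (214, np.float64(621.9), np.float64(185.2), np.float64(45.9))]
[0.57039051 0.57068634 0.57135741 0.57336637] [0.1480661  0.19108077]
```

>>> {"fn": "apply_moves", "kwargs": {
  "translation": [
    [0.075, 0, 0],
    [0, 0, 0.3],
    [0, 0, 0.3],
    [0, 0, 0.3],
    [0, 0, 0.3],
    [0, 0, 0.3],
    [0, 0, 0.1],
    [0, 0, 0],
    [0, 0, 0]
  ],
  "rot": [
    [0, 0.05, -0.02],
    [0, 0, 0],
    [0, 0, 0],
    [0, 0, 0],
    [0, 0, 0],
    [0, 0, 0],
    [0, 0, 0],
    [0, 0, 0],
    [0, 0, 0]
  ],
  "fingers": [0, 0, 0, 0, 0, 0, 0, 0, 0]
}}

```text
t: 28.15
eef_pos: [0.6281, 0.168, 0.0606]
tool_rot: [179.9, -0.1, 177.5]
wrist_force: [0.1, 0.1, -1.2]
finger_gap: 0.0084
grip_force: 60.1
```

```bash
python3 -c "
from h import *;plan([.6287,.169,.0585],177.5);s=telemetry.get_state();print(s['wrist_force'],s['grip_force'],s['ft_torque'])"
```

```text
pos [0.6281 0.168  0.0606] rot [ 1.7994e+02 -1.2000e-01  1.7748e+02] gap 0.0084 t 28.1
 shift(full scale) [-0.03   0.051  0.105]  rot(fs) [ 0.014 -0.025 -0.004]  shift after the turn [-0.03   0.051  0.105]
[ 0.14274513  0.09899433 -1.17806787] 60.07292568683624 [-0.01453448 -0.04241654 -0.03105917]
```

No contact yet and the legs are in the holes. I lower 2 mm more, release, rise and head back to the second U-bolt.

>>> {"fn": "apply_moves", "kwargs": {
  "translation": [
    [0, 0, 0.08],
    [0, 0, 0.05],
    [0, 0, 0],
    [0, 0, 0],
    [0, 0, 0],
    [0, 0, 0],
    [0, 0, 0],
    [0, 0, 0]
  ],
  "rot": [
    [0, 0, 0],
    [0, 0, 0],
    [0, 0, 0],
    [0, 0, 0],
    [0, 0, 0],
    [0, 0, 0],
    [0, 0, 0],
    [0, 0, 0]
  ],
  "fingers": [0, 0, 0, 0.3, 0.5, 0.6, 0.6, 0.6]
}}

```text
t: 28.95
eef_pos: [0.6278, 0.1679, 0.0578]
tool_rot: [179.9, -0.1, 177.5]
wrist_force: [0.4, 0.0, -0.1]
finger_gap: 0.0514
grip_force: 0.0
```

>>> {"fn": "apply_moves", "kwargs": {
  "translation": [
    [0, 0, -0.5],
    [0, 0, -1],
    [0, 0, -1],
    [0, 0, -1],
    [0, 0, -1],
    [0, 0, -1],
    [0, 0, -1],
    [0, 0, 0],
    [0, 0, 0]
  ],
  "rot": [
    [0, 0, 0],
    [0, 0, 0],
    [0, 0, 0],
    [0, 0, 0],
    [0, 0, 0],
    [0, 0, 0],
    [0, 0, 0],
    [0, 0, 0],
    [0, 0, 0]
  ],
  "fingers": [0.6, 0.8, 1, 1, 1, 1, 1, 1, 1]
}}

```text
t: 29.85
eef_pos: [0.6285, 0.1679, 0.1886]
tool_rot: [179.9, -0.1, 177.5]
wrist_force: [-1.1, -0.1, -0.1]
finger_gap: 0.0855
grip_force: 0.0
```

```bash
python3 - <<'E'
from h import *
s=telemetry.get_state();f=vision.grab_frame("wrist");w=wcloud(f,s);z=w[...,2]
m=((z>.066)&(z<.1)&(w[...,0]>.57)&(w[...,0]<.69)&(w[...,1]>.14)&(w[...,1]<.21))
P=w[m];print("ub",rect(P),P.mean(0),np.percentile(P[:,2],[50,95]))
from rail import go
f,w=go();z=w[...,2]
m=((z>.062)&(z<.1)&(w[...,0]>.57)&(w[...,0]<.69)&(w[...,1]>.14)&(w[...,1]<.21))
P=w[m];print("ub",rect(P),P.mean(0),np.percentile(P[:,2],[50,95]))
plan([.4325,.351,.17],86)
E
```

```text
ub (array([631.3, 168.6]), array([ 9.9, 59.3]), 87.6) [0.62980639 0.16866036 0.0766047 ] [0.07698247 0.07835607]
1 0.08125721040856078 0.16517466116555082 0.055136160052107454 [0.63006522 0.12291401 0.05142116]
-1 -0.23349843112210245 -0.12115553639520575 0.05651554962223153 [ 0.61759715 -0.17660989  0.05221671]
ub (array([636.4, 163.9]), array([2.8, 0. ]), 174.3) [0.63639697 0.16388633 0.08078924] [0.08078924 0.08178913]
pos [0.6274 0.1676 0.187 ] rot [179.97  -0.22 177.48] gap 0.0852 t 29.9
 shift(full scale) [10.136  8.732  0.893]  rot(fs) [  0.042  -0.033 -19.311]  shift after the turn [-8.467 10.362  0.85 ]
```

>>> {"fn": "apply_moves", "kwargs": {
  "translation": [
    [0.924, 0.803, 0],
    [0.924, 0.803, 0],
    [0.924, 0.803, 0],
    [0.924, 0.803, 0],
    [0.924, 0.803, 0],
    [0.924, 0.803, 0],
    [0.924, 0.803, 0],
    [0.924, 0.803, 0],
    [0.924, 0.803, 0],
    [0.924, 0.803, 0],
    [0.924, 0.803, 0]
  ],
  "rot": [
    [0, 0, 0],
    [0, 0, 0],
    [0, 0, 0],
    [0, 0, 0],
    [0, 0, 0],
    [0, 0, 0],
    [0, 0, 0],
    [0, 0, 0],
    [0, 0, 0],
    [0, 0, 0],
    [0, 0, 0]
  ],
  "fingers": [1, 1, 1, 1, 1, 1, 1, 1, 1, 1, 1]
}}

```text
t: 31.05
eef_pos: [0.4314, 0.3533, 0.1873]
tool_rot: [-180.0, -0.2, 177.5]
wrist_force: [0.3, -0.1, 0.4]
finger_gap: 0.0855
grip_force: 0.0
```

>>> {"fn": "apply_moves", "kwargs": {
  "translation": [
    [0, 0, 0],
    [0, 0, 0],
    [0, 0, 0],
    [0, 0, 0],
    [0, 0, 0],
    [0, 0, 0],
    [0, 0, 0],
    [0, 0, 0],
    [0, 0, 0],
    [0, 0, 0],
    [0, 0, 0],
    [0, 0, 0],
    [0, 0, 0],
    [0, 0, 0],
    [0, 0, 0],
    [0, 0, 0],
    [0, 0, 0],
    [0, 0, 0],
    [0, 0, 0],
    [0, 0, 0]
  ],
  "rot": [
    [0, 0, 0.995],
    [0, 0, 0.995],
    [0, 0, 0.995],
    [0, 0, 0.995],
    [0, 0, 0.995],
    [0, 0, 0.995],
    [0, 0, 0.995],
    [0, 0, 0.995],
    [0, 0, 0.995],
    [0, 0, 0.995],
    [0, 0, 0.995],
    [0, 0, 0.995],
    [0, 0, 0.995],
    [0, 0, 0.995],
    [0, 0, 0.995],
    [0, 0, 0.995],
    [0, 0, 0.995],
    [0, 0, 0.995],
    [0, 0, 0.995],
    [0, 0, 0.995]
  ],
  "fingers": [1, 1, 1, 1, 1, 1, 1, 1, 1, 1, 1, 1, 1, 1, 1, 1, 1, 1, 1, 1]
}}

```text
t: 33.05
eef_pos: [0.4322, 0.3526, 0.1873]
tool_rot: [-179.8, 0.0, 86.1]
wrist_force: [0.6, 0.1, -0.3]
finger_gap: 0.0854
grip_force: 0.0
```

```bash
sed -i 's/w3.png/w6.png/; s/plan.*/plan([.432,.353,.1],86.2)/' ub.py; python3 ub.py; python3 -c "
from h import *;print(telemetry.get_state()['joint_positions'])"
```

```text
0.66 [0.4322 0.3489 0.0698]
ub (array([430.5, 353.7]), array([59.5,  9.3]), 86.2) 767 [0.4309121  0.35562438 0.08095539] [317. 199.]
ub (array([363.2, 287.2]), array([ 4.2, 16.1]), 19.9) 124 [0.36351263 0.28727623 0.08058614] [251. 273.]
pos [0.4322 0.3527 0.1874] rot [-1.7979e+02  5.0000e-02  8.6230e+01] gap 0.0854 t 33.1
 shift(full scale) [1.900e-02 4.000e-03 4.368e+00]  rot(fs) [-0.046  0.01   0.007]  shift after the turn [ 0.015 -0.012  4.368]
[-48.51096073  20.39911031   8.14461949 105.52119424  -3.61675954
  54.5064103  -42.52902778]
```

>>> {"fn": "apply_moves", "kwargs": {
  "translation": [
    [-0.03, -0.03, 0],
    [0, 0, 1],
    [0, 0, 1],
    [0, 0, 1],
    [0, 0, 1],
    [0, 0, 1],
    [0, 0, 0.7],
    [0, 0, 0.52],
    [0, 0, 0],
    [0, 0, 0],
    [0, 0, 0],
    [0, 0, 0],
    [0, 0, 0],
    [0, 0, 0]
  ],
  "rot": [
    [-0.046, 0, 0],
    [0, 0, 0],
    [0, 0, 0],
    [0, 0, 0],
    [0, 0, 0],
    [0, 0, 0],
    [0, 0, 0],
    [0, 0, 0],
    [0, 0, 0],
    [0, 0, 0],
    [0, 0, 0],
    [0, 0, 0],
    [0, 0, 0],
    [0, 0, 0]
  ],
  "fingers": [1, 1, 1, 1, 1, 1, 1, 1, 0, 0, 0, 0, 0, 0]
}}

```text
t: 34.55
eef_pos: [0.4326, 0.3532, 0.0649]
tool_rot: [179.9, -0.1, 86.3]
wrist_force: [-1.3, -0.8, 3.9]
finger_gap: 0.0083
grip_force: 60.7
```

>>> {"fn": "apply_moves", "kwargs": {
  "translation": [
    [0, 0, 0],
    [0, 0, -0.5],
    [0, 0, -1],
    [0, 0, -1],
    [0, 0, -1],
    [0, 0, -1],
    [0, 0, -1],
    [0, 0, -1],
    [0, 0, -1],
    [0, 0, -0.5],
    [0, 0, 0]
  ],
  "rot": [
    [0, 0, 0],
    [0, 0, 0],
    [0, 0, 0],
    [0, 0, 0],
    [0, 0, 0],
    [0, 0, 0],
    [0, 0, 0],
    [0, 0, 0],
    [0, 0, 0],
    [0, 0, 0],
    [0, 0, 0]
  ],
  "fingers": [0, 0, 0, 0, 0, 0, 0, 0, 0, 0, 0]
}}

```text
t: 35.65
eef_pos: [0.4329, 0.3532, 0.2258]
tool_rot: [179.8, -0.2, 86.3]
wrist_force: [-0.1, -0.1, -1.3]
finger_gap: 0.0083
grip_force: 60.0
```

```bash
python3 -c "
from h import *;plan([.6168,-.2068,.2],177.5)"
```

```text
pos [0.4329 0.3532 0.2258] rot [179.8   -0.19  86.26] gap 0.0083 t 35.6
 shift(full scale) [-27.345  10.996   1.238]  rot(fs) [ 3.0000e-03 -6.6000e-02  1.9365e+01]  shift after the turn [10.407 27.572  1.288]
```

>>> {"fn": "apply_moves", "kwargs": {
  "translation": [
    [0, 0, 0],
    [0, 0, 0],
    [0, 0, 0],
    [0, 0, 0],
    [0, 0, 0],
    [0, 0, 0],
    [0, 0, 0],
    [0, 0, 0],
    [0, 0, 0],
    [0, 0, 0],
    [0, 0, 0],
    [0, 0, 0],
    [0, 0, 0],
    [0, 0, 0],
    [0, 0, 0],
    [0, 0, 0],
    [0, 0, 0],
    [0, 0, 0],
    [0, 0, 0],
    [0, 0, 0]
  ],
  "rot": [
    [0, 0, -0.995],
    [0, 0, -0.995],
    [0, 0, -0.995],
    [0, 0, -0.995],
    [0, 0, -0.995],
    [0, 0, -0.995],
    [0, 0, -0.995],
    [0, 0, -0.995],
    [0, 0, -0.995],
    [0, 0, -0.995],
    [0, 0, -0.995],
    [0, 0, -0.995],
    [0, 0, -0.995],
    [0, 0, -0.995],
    [0, 0, -0.995],
    [0, 0, -0.995],
    [0, 0, -0.995],
    [0, 0, -0.995],
    [0, 0, -0.995],
    [0, 0, -0.995]
  ],
  "fingers": [0, 0, 0, 0, 0, 0, 0, 0, 0, 0, 0, 0, 0, 0, 0, 0, 0, 0, 0, 0]
}}

```text
t: 37.65
eef_pos: [0.4315, 0.352, 0.2226]
tool_rot: [-180.0, -0.0, 177.7]
wrist_force: [-0.0, -0.1, -1.4]
finger_gap: 0.009
grip_force: 60.0
```

>>> {"fn": "apply_moves", "kwargs": {
  "translation": [
    [-0.372, -0.985, 0],
    [-0.372, -0.985, 0],
    [-0.372, -0.985, 0],
    [-0.372, -0.985, 0],
    [-0.372, -0.985, 0],
    [-0.372, -0.985, 0],
    [-0.372, -0.985, 0],
    [-0.372, -0.985, 0],
    [-0.372, -0.985, 0],
    [-0.372, -0.985, 0],
    [-0.372, -0.985, 0],
    [-0.372, -0.985, 0],
    [-0.372, -0.985, 0],
    [-0.372, -0.985, 0],
    [-0.372, -0.985, 0]
  ],
  "rot": [
    [0, 0, 0],
    [0, 0, 0],
    [0, 0, 0],
    [0, 0, 0],
    [0, 0, 0],
    [0, 0, 0],
    [0, 0, 0],
    [0, 0, 0],
    [0, 0, 0],
    [0, 0, 0],
    [0, 0, 0],
    [0, 0, 0],
    [0, 0, 0],
    [0, 0, 0],
    [0, 0, 0]
  ],
  "fingers": [0, 0, 0, 0, 0, 0, 0, 0, 0, 0, 0, 0, 0, 0, 0]
}}

```text
t: 39.15
eef_pos: [0.5299, 0.0516, 0.2226]
tool_rot: [180.0, -0.1, 177.5]
wrist_force: [0.4, -0.2, -0.6]
finger_gap: 0.0083
grip_force: 60.0
```

>>> {"fn": "apply_moves", "kwargs": {
  "translation": [
    [-0.372, -0.985, 0],
    [-0.372, -0.985, 0],
    [-0.372, -0.985, 0],
    [-0.372, -0.985, 0],
    [-0.372, -0.985, 0],
    [-0.372, -0.985, 0],
    [-0.372, -0.985, 0],
    [-0.372, -0.985, 0],
    [-0.372, -0.985, 0],
    [-0.372, -0.985, 0],
    [-0.372, -0.985, 0],
    [-0.372, -0.985, 0],
    [-0.372, -0.985, 0],
    [0, 0, 0],
    [0, 0, 0],
    [0, 0, 0]
  ],
  "rot": [
    [0, 0, 0],
    [0, 0, 0],
    [0, 0, 0],
    [0, 0, 0],
    [0, 0, 0],
    [0, 0, 0],
    [0, 0, 0],
    [0, 0, 0],
    [0, 0, 0],
    [0, 0, 0],
    [0, 0, 0],
    [0, 0, 0],
    [0, 0, 0],
    [0, 0, 0],
    [0, 0, 0],
    [0, 0, 0]
  ],
  "fingers": [0, 0, 0, 0, 0, 0, 0, 0, 0, 0, 0, 0, 0, 0, 0, 0]
}}

```text
t: 40.75
eef_pos: [0.6156, -0.2061, 0.2229]
tool_rot: [179.9, -0.0, 177.6]
wrist_force: [0.3, -0.1, -1.6]
finger_gap: 0.008
grip_force: 60.0
```

```bash
cat > leg.py <<'E'
from h import *
plan([.6155,-.207,.094],177.5)
f=vision.grab_frame("wrist");s=telemetry.get_state();w=wcloud(f,s);p=np.array(s["eef_pos"]);z=w[...,2]
Rt=R.from_euler("xyz",s["tool_rot"],degrees=True).as_matrix();t=(w-p)@Rt
m=(t[...,2]<-12)&0 if 0 else (t[...,2]<-.012)&(t[...,2]>-.022)&(abs(t[...,1])<.012)&(abs(t[...,0])<.045)
print("crown(tool)",np.percentile(t[m],[.5,99.5],axis=0)[:,:2]*1000)
P=w[(z>.026)&(z<.034)&(abs(w[...,0]-.595)<.025)&(abs(w[...,1]+.207)<.026)]
print("bracket front part: x0",np.percentile(P[:,0],[.5,2]),"y",np.percentile(P[:,1],[1,99]))
print("leg x",[tuple(np.round(w[r,320]*1000)) for r in range(176,215,4)])
E
python3 leg.py
```

```text
pos [ 0.6156 -0.2061  0.2229] rot [ 1.7987e+02 -1.0000e-02  1.7755e+02] gap 0.008 t 40.8
 shift(full scale) [ 1.000e-03 -6.000e-02  6.445e+00]  rot(fs) [ 0.028 -0.003  0.011]  shift after the turn [ 2.000e-03 -4.600e-02  6.445e+00]
crown(tool) [[-29.02523422 -11.49762114]
 [ 28.56960318  10.88097138]]
bracket front part: x0 [0.57803415 0.57861529] y [-0.22774674 -0.18355426]
leg x [(np.float64(610.0), np.float64(-204.0), np.float64(50.0)), (np.float64(613.0), np.float64(-204.0), np.float64(53.0)), (np.float64(617.0), np.float64(-205.0), np.float64(54.0)), (np.float64(589.0), np.float64(-204.0), np.float64(175.0)), (np.float64(589.0), np.float64(-204.0), np.float64(185.0)), (np.float64(590.0), np.float64(-204.0), np.float64(192.0)), (np.float64(nan), np.float64(nan), np.float64(nan)), (np.float64(589.0), np.float64(-204.0), np.float64(208.0)), (np.float64(587.0), np.float64(-204.0), np.float64(220.0)), (np.float64(587.0), np.float64(-204.0), np.float64(227.0))]
```

>>> {"fn": "apply_moves", "kwargs": {
  "translation": [
    [0.05, -0.06, 0.4],
    [0, 0, 1],
    [0, 0, 1],
    [0, 0, 1],
    [0, 0, 1],
    [0, 0, 1],
    [0, 0, 1],
    [0, 0, 0],
    [0, 0, 0],
    [0, 0, 0]
  ],
  "rot": [
    [0.03, 0, 0.01],
    [0, 0, 0],
    [0, 0, 0],
    [0, 0, 0],
    [0, 0, 0],
    [0, 0, 0],
    [0, 0, 0],
    [0, 0, 0],
    [0, 0, 0],
    [0, 0, 0]
  ],
  "fingers": [0, 0, 0, 0, 0, 0, 0, 0, 0, 0]
}}

```text
t: 41.8
eef_pos: [0.6161, -0.209, 0.0972]
tool_rot: [-179.9, 0.2, 177.5]
wrist_force: [1.0, -0.5, -1.5]
finger_gap: 0.0085
grip_force: 60.0
```

```bash
python3 leg.py
```

```text
pos [ 0.6161 -0.209   0.0972] rot [-179.89    0.19  177.46] gap 0.0085 t 41.8
 shift(full scale) [0.033 0.097 0.157]  rot(fs) [-0.024  0.042 -0.01 ]  shift after the turn [0.033 0.096 0.158]
crown(tool) [[-29.13820418 -11.37250191]
 [ 28.55407099  10.95726771]]
bracket front part: x0 [0.57768426 0.57815835] y [-0.22745214 -0.18402869]
leg x [(np.float64(594.0), np.float64(-207.0), np.float64(-2.0)), (np.float64(597.0), np.float64(-207.0), np.float64(-1.0)), (np.float64(598.0), np.float64(-207.0), np.float64(9.0)), (np.float64(590.0), np.float64(-207.0), np.float64(49.0)), (np.float64(590.0), np.float64(-207.0), np.float64(57.0)), (np.float64(590.0), np.float64(-207.0), np.float64(67.0)), (np.float64(589.0), np.float64(-207.0), np.float64(76.0)), (np.float64(590.0), np.float64(-207.0), np.float64(82.0)), (np.float64(588.0), np.float64(-207.0), np.float64(95.0)), (np.float64(587.0), np.float64(-207.0), np.float64(102.0))]
```

>>> {"fn": "apply_moves", "kwargs": {
  "translation": [
    [0.09, 0.06, 0],
    [0, 0, 0.3],
    [0, 0, 0.3],
    [0, 0, 0.3],
    [0, 0, 0.3],
    [0, 0, 0.3],
    [0, 0, 0.3],
    [0, 0, 0.05],
    [0, 0, 0]
  ],
  "rot": [
    [-0.02, 0.04, -0.01],
    [0, 0, 0],
    [0, 0, 0],
    [0, 0, 0],
    [0, 0, 0],
    [0, 0, 0],
    [0, 0, 0],
    [0, 0, 0],
    [0, 0, 0]
  ],
  "fingers": [0, 0, 0, 0, 0, 0, 0, 0, 0]
}}

```text
t: 42.75
eef_pos: [0.6135, -0.2077, 0.0606]
tool_rot: [180.0, -0.1, 177.5]
wrist_force: [-5.3, 1.4, 13.2]
finger_gap: 0.0082
grip_force: 62.1
```

>>> {"fn": "apply_moves", "kwargs": {
  "translation": [
    [0, 0, -0.02],
    [0, 0, 0],
    [0, 0, 0],
    [0, 0, 0],
    [0, 0, 0],
    [0, 0, 0],
    [0, 0, -0.5],
    [0, 0, -1],
    [0, 0, -1],
    [0, 0, -1],
    [0, 0, -1],
    [0, 0, -1],
    [0, 0, -1],
    [0, 0, 0],
    [0, 0, 0]
  ],
  "rot": [
    [0, 0, 0],
    [0, 0, 0],
    [0, 0, 0],
    [0, 0, 0],
    [0, 0, 0],
    [0, 0, 0],
    [0, 0, 0],
    [0, 0, 0],
    [0, 0, 0],
    [0, 0, 0],
    [0, 0, 0],
    [0, 0, 0],
    [0, 0, 0],
    [0, 0, 0],
    [0, 0, 0]
  ],
  "fingers": [0, 0.3, 0.5, 0.6, 0.6, 0.6, 0.6, 0.8, 1, 1, 1, 1, 1, 1, 1]
}}

```text
t: 44.25
eef_pos: [0.6138, -0.2077, 0.19]
tool_rot: [-180.0, -0.0, 177.5]
wrist_force: [-0.6, 0.4, -0.4]
finger_gap: 0.0853
grip_force: 0.0
```

```bash
cat > houses.py <<'E'
from h import *
from rail import go
def houses(w,box=(.30,.53,-.30,.24),zmin=.045):
    z=w[...,2];out=[]
    m=((w[...,0]>box[0])&(w[...,0]<box[1])&(w[...,1]>box[2])&(w[...,1]<box[3])&(z>zmin)&(z<.115)).astype(np.uint8)
    n,l,st,c=cv2.connectedComponentsWithStats(m)
    for i in range(1,n):
        if st[i,4]>100:
            P=w[l==i]; Q=P[P[:,2]>P[:,2].max()-.012]; zt=np.percentile(P[:,2],99)
            # ridge line
            q=Q[:,:2].mean(0);v=np.linalg.svd(Q[:,:2]-q,full_matrices=False)[2][0];v*=np.sign(v[0])
            print("house",rect(P),"ridge c",np.round(q,4),"dir",round(np.degrees(np.arctan2(v[1],v[0])),1),"top",round(zt,3),"n",len(P),"px",np.round(c[i]))
E
python3 - <<'E'
from h import *
s=telemetry.get_state();f=vision.grab_frame("wrist");w=wcloud(f,s);z=w[...,2]
m=((z>.066)&(z<.1)&(w[...,0]>.57)&(w[...,0]<.67)&(w[...,1]>-.25)&(w[...,1]<-.16))
P=w[m];print("ub",rect(P),P.mean(0),np.percentile(P[:,2],[50,95]))
from houses import *
f,w=go();cv2.imwrite("pics/t7.png",cv2.resize(f["img"][140:290,230:420],None,fx=4,fy=4,interpolation=cv2.INTER_CUBIC))
houses(w)
plan([.445,-.11,.2],87)
E
```

```text
ub (array([ 613.1, -206.9]), array([ 9.8, 59.3]), 87.3) [ 0.61214964 -0.20697096  0.07661458] [0.07662668 0.07927057]
1 0.08125266074353606 0.19662099756791265 0.05605270211190858 [0.63089485 0.13548569 0.05190285]
-1 -0.2326406273397495 -0.12120397020989479 0.05671149502992383 [ 0.61747044 -0.17394061  0.05233553]
house (array([441.4, 196.6]), array([64.4, 50.4]), 66.3) ridge c [0.4414 0.1964] dir -23.1 top 0.097 n 341 px [267. 230.]
house (array([443.5, -11. ]), array([49.4, 64.2]), 17.1) ridge c [ 0.444  -0.0106] dir 14.4 top 0.096 n 336 px [334. 229.]
house (array([ 450.6, -108.7]), array([64.3, 49.8]), 84.0) ridge c [ 0.4513 -0.1086] dir -3.5 top 0.096 n 335 px [365. 227.]
house (array([440.3, 109.3]), array([63.1, 46.7]), 89.7) ridge c [0.4402 0.1096] dir 3.0 top 0.096 n 333 px [295. 231.]
house (array([ 440., -183.]), array([25.3, 54.6]), 78.4) ridge c [ 0.4543 -0.1954] dir -8.7 top 0.093 n 124 px [391. 229.]
house (array([331. , 140.4]), array([63.6, 50.4]), 38.2) ridge c [0.3309 0.1407] dir -50.1 top 0.097 n 353 px [285. 266.]
pos [ 0.6129 -0.2073  0.1884] rot [179.96  -0.19 177.49] gap 0.0855 t 44.4
 shift(full scale) [ 8.6    4.493 -0.55 ]  rot(fs) [  0.039  -0.027 -19.528]  shift after the turn [-4.42   8.636 -0.582]
```

View pics/t7.png

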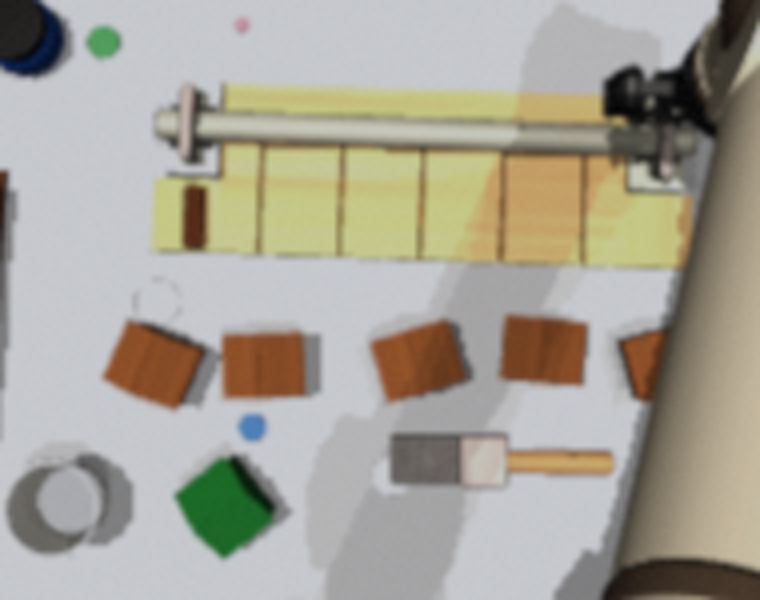

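```bash
python3 - <<'E'
from h import *
f=cv2.imread("pics/side0.png");cv2.imwrite("pics/s0c.png",cv2.resize(f[140:285,310:410],None,fx=4.1,fy=4.1,interpolation=cv2.INTER_CUBIC))
g=vision.grab_frame("side");Rm=cv2.Rodrigues(np.array(g["rvec"]))[0];print(-Rm.T@np.ravel(g["tvec"]))
K=g["intrinsics"]
E
```

```text
[0.28532358 0.83041532 0.89248937]
```

View pics/s0c.png

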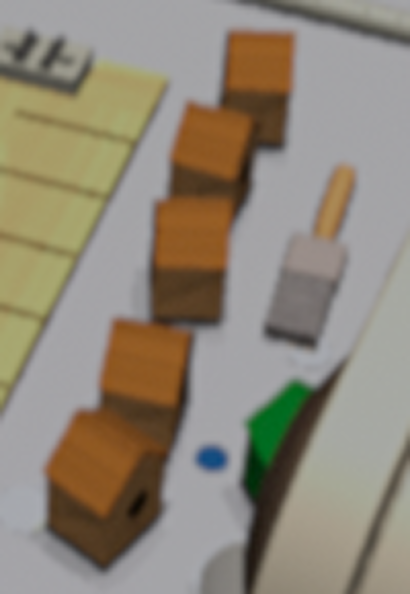

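House A (crop 105,490) shows its hole on the robot-facing face, so the fronts already face -x. The green block at crop (290,440) is the decoy. I start with the rightmost house.

>>> {"fn": "apply_moves", "kwargs": {
  "translation": [
    [0.95, 0.04, 0],
    [0.95, 0.04, 0],
    [0.95, 0.04, 0],
    [0.95, 0.04, 0],
    [0.95, 0.04, 0],
    [0.95, 0.04, 0],
    [0.95, 0.04, 0],
    [0.95, 0.04, 0],
    [0.95, 0.04, 0]
  ],
  "rot": [
    [0, 0, 0],
    [0, 0, 0],
    [0, 0, 0],
    [0, 0, 0],
    [0, 0, 0],
    [0, 0, 0],
    [0, 0, 0],
    [0, 0, 0],
    [0, 0, 0]
  ],
  "fingers": [1, 1, 1, 1, 1, 1, 1, 1, 1]
}}

```text
t: 45.3
eef_pos: [0.4416, -0.1926, 0.1887]
tool_rot: [180.0, -0.2, 177.5]
wrist_force: [0.2, 0.8, 0.7]
finger_gap: 0.0851
grip_force: 0.0
```

>>> {"fn": "apply_moves", "kwargs": {
  "translation": [
    [0, 0, 0],
    [0, 0, 0],
    [0, 0, 0],
    [0, 0, 0],
    [0, 0, 0],
    [0, 0, 0],
    [0, 0, 0],
    [0, 0, 0],
    [0, 0, 0],
    [0, 0, 0],
    [0, 0, 0],
    [0, 0, 0],
    [0, 0, 0],
    [0, 0, 0],
    [0, 0, 0],
    [0, 0, 0],
    [0, 0, 0],
    [0, 0, 0]
  ],
  "rot": [
    [0, 0, 0.993],
    [0, 0, 0.993],
    [0, 0, 0.993],
    [0, 0, 0.993],
    [0, 0, 0.993],
    [0, 0, 0.993],
    [0, 0, 0.993],
    [0, 0, 0.993],
    [0, 0, 0.993],
    [0, 0, 0.993],
    [0, 0, 0.993],
    [0, 0, 0.993],
    [0, 0, 0.993],
    [0, 0, 0.993],
    [0, 0, 0.993],
    [0, 0, 0.993],
    [0, 0, 0],
    [0, 0, 0]
  ],
  "fingers": [1, 1, 1, 1, 1, 1, 1, 1, 1, 1, 1, 1, 1, 1, 1, 1, 1, 1]
}}

```text
t: 47.1
eef_pos: [0.4427, -0.1928, 0.1891]
tool_rot: [-179.8, -0.1, 104.8]
wrist_force: [0.4, -0.7, -0.1]
finger_gap: 0.0857
grip_force: 0.0
```

```bash
cat > wh.py <<'E'
import sys
from h import *
def near(x,y,yaw0):
    "house near x,y from the wrist view; prints centre and yaw and the plan to grasp"
    s=telemetry.get_state();f=vision.grab_frame("wrist");w=wcloud(f,s);z=w[...,2]
    m=((abs(w[...,0]-x)<.09)&(abs(w[...,1]-y)<.09)&(z>.058)&(z<.115)).astype(np.uint8)
    n,l,st,c=cv2.connectedComponentsWithStats(m)
    best=None
    for i in range(1,n):
        if st[i,4]>300:
            P=w[l==i];(cc,sz,a)=cv2.minAreaRect((P[:,:2]*1000).astype(np.float32))
            yaw=(a if sz[0]<sz[1] else a-90);yaw=(yaw+90)%180-90
            Q=P[P[:,2]>.088]; q=cv2.minAreaRect((Q[:,:2]*1000).astype(np.float32))
            print("house",np.round(cc,1),np.round(sz,1),"yaw",round(yaw,1),"ridge",np.round(q[0],1),np.round(q[1],1),round(q[2],1),"px",np.round(c[i]))
            if best is None or np.hypot(cc[0]-1000*x,cc[1]-1000*y)<best[0]: best=(np.hypot(cc[0]-1000*x,cc[1]-1000*y),cc,yaw)
    if best: plan([best[1][0]/1000,best[1][1]/1000,.05],90+best[2])
near(*map(float,sys.argv[1:4]))
E
python3 wh.py .442 -.208 14
```

```text
house [ 447.8 -129.5] [25.4 51.2] yaw 87.0 ridge [ 467.3 -118.6] [ 1.9 13. ] 84.0 px [345. 130.]
house [ 441.1 -208.7] [51.  65.2] yaw 14.7 ridge [ 441.1 -207.9] [50.3 18. ] 15.0 px [312. 210.]
pos [ 0.4428 -0.1928  0.1892] rot [-1.7986e+02 -6.0000e-02  1.0477e+02] gap 0.0853 t 47.1
 shift(full scale) [-0.754 -0.267  6.96 ]  rot(fs) [-0.03  -0.013  0.004]  shift after the turn [-0.747 -0.283  6.96 ]
```

>>> {"fn": "apply_moves", "kwargs": {
  "translation": [
    [-0.75, -0.28, 0],
    [0, 0, 1],
    [0, 0, 1],
    [0, 0, 1],
    [0, 0, 1],
    [0, 0, 1],
    [0, 0, 1],
    [0, 0, 0.6],
    [0, 0, 0.35],
    [0, 0, 0],
    [0, 0, 0],
    [0, 0, 0],
    [0, 0, 0],
    [0, 0, 0],
    [0, 0, -0.5],
    [0, 0, -1],
    [0, 0, -1],
    [0, 0, -1],
    [0, 0, 0]
  ],
  "rot": [
    [-0.03, 0, 0],
    [0, 0, 0],
    [0, 0, 0],
    [0, 0, 0],
    [0, 0, 0],
    [0, 0, 0],
    [0, 0, 0],
    [0, 0, 0],
    [0, 0, 0],
    [0, 0, 0],
    [0, 0, 0],
    [0, 0, 0],
    [0, 0, 0],
    [0, 0, 0],
    [0, 0, 0],
    [0, 0, 0],
    [0, 0, 0],
    [0, 0, 0],
    [0, 0, 0]
  ],
  "fingers": [1, 1, 1, 1, 1, 1, 1, 1, 1, 1, 0, 0, 0, 0, 0, 0, 0, 0, 0]
}}

```text
t: 49.05
eef_pos: [0.4436, -0.2097, 0.1236]
tool_rot: [179.7, 0.1, 104.7]
wrist_force: [1.5, 0.1, -2.1]
finger_gap: 0.0496
grip_force: 62.5
```

```bash
cat > place.py <<'E'
import sys
from h import *
# stand origin and yaw; line n
O=np.array([.6240,-.0190]);a=np.radians(-2.5);X=np.array([np.cos(a),np.sin(a)]);Y=np.array([-np.sin(a),np.cos(a)])
n=int(sys.argv[1]);gap=float(sys.argv[2]);z=float(sys.argv[3]);off=float(sys.argv[4]) if len(sys.argv)>4 else 0
t=O+(198-66*n)/1000*Y-(.037+gap)*X-off*Y
print("target",t);plan([*t,z],87.5);s=telemetry.get_state();print(np.round(s["wrist_force"],1),s["grip_force"])
E
python3 place.py 5 .012 .12
```

```text
target [ 0.56928888 -0.14873702]
pos [ 0.4436 -0.2097  0.1236] rot [1.7967e+02 1.3000e-01 1.0466e+02] gap 0.0496 t 49.0
 shift(full scale) [1.357 6.85  0.218]  rot(fs) [0.076 0.018 3.743]  shift after the turn [3.318 6.146 0.181]
[ 1.5  0.1 -2.1] 62.45919495820999
```

>>> {"fn": "apply_moves", "kwargs": {
  "translation": [
    [0, 0, 0],
    [0, 0, 0],
    [0, 0, 0],
    [0, 0, 0],
    [0.474, 0.878, 0],
    [0.474, 0.878, 0],
    [0.474, 0.878, 0],
    [0.474, 0.878, 0],
    [0.474, 0.878, 0],
    [0.474, 0.878, 0],
    [0.474, 0.878, 0],
    [0, 0, 1],
    [0, 0, 1],
    [0, 0, 0.5],
    [0, 0, 0],
    [0, 0, 0]
  ],
  "rot": [
    [0.02, 0, 0.936],
    [0.02, 0, 0.936],
    [0.02, 0, 0.936],
    [0, 0, 0.936],
    [0, 0, 0],
    [0, 0, 0],
    [0, 0, 0],
    [0, 0, 0],
    [0, 0, 0],
    [0, 0, 0],
    [0, 0, 0],
    [0, 0, 0],
    [0, 0, 0],
    [0, 0, 0],
    [0, 0, 0],
    [0, 0, 0]
  ],
  "fingers": [0, 0, 0, 0, 0, 0, 0, 0, 0, 0, 0, 0, 0, 0, 0, 0]
}}

```text
t: 50.65
eef_pos: [0.5671, -0.1479, 0.0702]
tool_rot: [-179.8, 0.0, 87.5]
wrist_force: [-0.4, -0.2, -1.1]
finger_gap: 0.0491
grip_force: 62.2
```

```bash
python3 place.py 5 0 .063; python3 - <<'E'
from h import *
s=telemetry.get_state();f=vision.grab_frame("wrist");cv2.imwrite("pics/w8.png",cv2.resize(f["img"][:,120:520],None,fx=1.5,fy=1.5))
w=wcloud(f,s);np.savez("w8.npz",w=w,img=f["img"],p=s["eef_pos"],r=s["tool_rot"])
E
```

```text
target [ 0.58127746 -0.14926045]
pos [ 0.5671 -0.1479  0.0702] rot [-179.75    0.     87.5 ] gap 0.0491 t 50.6
 shift(full scale) [-0.039  0.71   0.355]  rot(fs) [-0.054  0.     0.001]  shift after the turn [-0.039  0.709  0.358]
[-0.4 -0.2 -1.1] 62.246777415275574
```

View pics/w8.png

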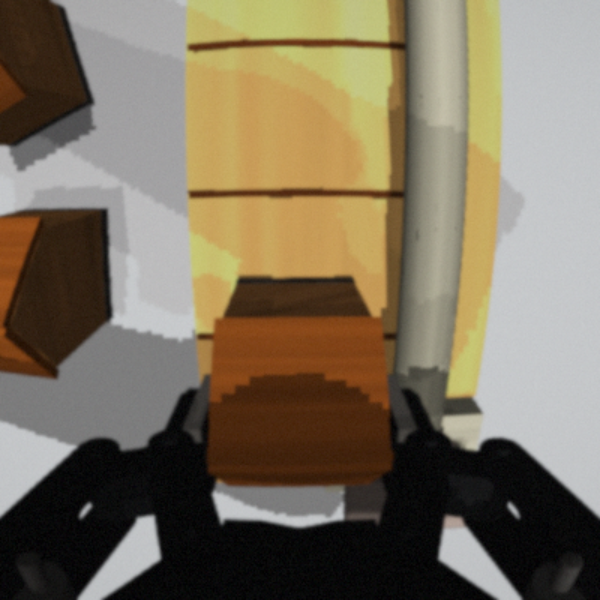

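Wrist view: the house is in the gripper at (300,400), line 5 is at rows ~338, line 4 at row 193, and the tube is right at column 435.

```bash
cat > lat.py <<'E'
from h import *
O=np.array([.6240,-.0190]);a=np.radians(-2.5);X=np.array([np.cos(a),np.sin(a)]);Y=np.array([-np.sin(a),np.cos(a)])
def st(w): d=w[...,:2]-O; return d@X*1000,d@Y*1000
def lines(img,w):
    "positions along the stand's y of dark lines on the board, mm"
    sx,sy=st(w);g=cv2.cvtColor(img,cv2.COLOR_BGR2GRAY).astype(float);z=w[...,2]
    bl=cv2.blur(g,(1,15))
    m=(z>.004)&(z<.02)&(sx>-95)&(sx<-22)&(g<bl-20)
    for k in range(5):
        c=132-66*k;q=m&(abs(sy-c)<6)
        if q.sum()>15:print("line",k+1,"n",q.sum(),"off",round(float(np.median(sy[q])-c),2),"x",np.round(np.percentile(sx[q],[2,98])))
def house(w,k,z0=.07,z1=.15):
    sx,sy=st(w);z=w[...,2];c=132-66*k
    q=(z>z0)&(z<z1)&(abs(sx+37)<45)&(abs(sy-c)<44)
    Q=np.stack([sx[q],sy[q]],1).astype(np.float32)
    if len(Q)>20:
        r=cv2.minAreaRect(Q);print("house on",k+1,"c",np.round(r[0],1),"off y",round(r[0][1]-c,1),"sz",np.round(r[1],1),round(r[2],2),"y ext",np.round(np.percentile(Q[:,1],[.5,99.5])-c,1),"x ext",np.round(np.percentile(Q[:,0],[1,99]),1))
E
python3 - <<'E'
from lat import *
d=np.load("w8.npz");w=d["w"];lines(d["img"],w);house(w,4)
sx,sy=st(w);z=w[...,2]
Rt=R.from_euler("xyz",d["r"],degrees=True).as_matrix();t=(w-d["p"])@Rt*1000
q=(abs(t[...,0])<45)&(abs(t[...,1])<30)&(t[...,2]<-5)&(t[...,2]>-60)
print("in tool",np.percentile(t[q],[.5,99.5],axis=0))
q=(z>.045)&(z<.06)&(abs(sx)<20)&(sy>-100)&(sy<100);print("tube x",np.percentile(sx[q],[1,50,99]),np.percentile(z[q],95))
E
```

```text
line 3 n 555 off -0.16 x [-93. -24.]
line 4 n 515 off 0.06 x [-94. -24.]
line 5 n 24 off 0.04 x [-95. -91.]
house on 5 c [ -36.9 -129.8] off y 2.2 sz [90.  65.1] 0.48 y ext [-24.3  33.9] x ext [-80.5   6. ]
in tool [[-27.41413812 -29.57115106 -58.66437893]
 [ 33.31077045  29.49727207 -11.64957737]]
tube x [-11.03412052  -2.38885769   9.76426837] 0.053866848733815274
```

>>> {"fn": "apply_moves", "kwargs": {
  "translation": [
    [-0.085, 0.2, 0.2],
    [0, 0.25, 0.08],
    [0, 0.2, 0],
    [0, 0.05, 0],
    [0, 0, 0],
    [0, 0, 0]
  ],
  "rot": [
    [-0.05, 0, 0],
    [0, 0, 0],
    [0, 0, 0],
    [0, 0, 0],
    [0, 0, 0],
    [0, 0, 0]
  ],
  "fingers": [0, 0, 0, 0, 0, 0]
}}

```text
t: 51.3
eef_pos: [0.5808, -0.1502, 0.0645]
tool_rot: [-180.0, -0.0, 87.5]
wrist_force: [0.4, -0.5, -2.3]
finger_gap: 0.0494
grip_force: 62.3
```

```bash
python3 place.py 5 0 .063
```

```text
target [ 0.58127746 -0.14926045]
pos [ 0.5808 -0.1502  0.0645] rot [-179.98   -0.     87.5 ] gap 0.0494 t 51.3
 shift(full scale) [0.047 0.024 0.074]  rot(fs) [-0.005 -0.    -0.001]  shift after the turn [0.047 0.024 0.074]
[ 0.4 -0.5 -2.3] 62.28037029504776
```

No contact yet: push 1.2 mm on and lower 1.5 mm.

>>> {"fn": "apply_moves", "kwargs": {
  "translation": [
    [0, 0.03, 0.04],
    [0, 0.03, 0.03],
    [0, 0, 0],
    [0, 0, 0]
  ],
  "rot": [
    [0, 0, 0],
    [0, 0, 0],
    [0, 0, 0],
    [0, 0, 0]
  ],
  "fingers": [0, 0, 0, 0]
}}

```text
t: 51.7
eef_pos: [0.5813, -0.1502, 0.0638]
tool_rot: [-179.9, -0.0, 87.5]
wrist_force: [-3.8, 0.4, 6.3]
finger_gap: 0.0494
grip_force: 63.1
```

>>> {"fn": "apply_moves", "kwargs": {
  "translation": [
    [0, 0, 0],
    [0, 0, 0],
    [0, 0, 0],
    [0, 0, 0],
    [0, 0, -0.5],
    [0, 0, -1],
    [0, 0, -1],
    [0, 0, -1],
    [0, 0, -1],
    [0, 0, -1],
    [0, 0, 0],
    [0, 0, 0]
  ],
  "rot": [
    [0, 0, 0],
    [0, 0, 0],
    [0, 0, 0],
    [0, 0, 0],
    [0, 0, 0],
    [0, 0, 0],
    [0, 0, 0],
    [0, 0, 0],
    [0, 0, 0],
    [0, 0, 0],
    [0, 0, 0],
    [0, 0, 0]
  ],
  "fingers": [0.7, 0.8, 1, 1, 1, 1, 1, 1, 1, 1, 1, 1]
}}

```text
t: 52.9
eef_pos: [0.5824, -0.1502, 0.1737]
tool_rot: [179.9, -0.0, 87.5]
wrist_force: [-0.1, 0.8, -0.9]
finger_gap: 0.0852
grip_force: 0.0
```

```bash
python3 - <<'E'
from lat import *
s=telemetry.get_state();f=vision.grab_frame("wrist");w=wcloud(f,s);lines(f["img"],w);house(w,4,.065)
sx,sy=st(w);z=w[...,2]
q=(z>.045)&(z<.06)&(abs(sx)<20)&(sy>-80)&(sy<100);print("tube x",np.percentile(sx[q],[1,50,99]))
P=w[(z>.096)&(z<.12)&(abs(sx+37)<40)&(abs(sy+132)<40)];print("ridge",np.round(st(P)[0].mean(),1),np.round(st(P)[1].mean()+132,1))
from houses import houses
f=vision.grab_frame("top");houses(cloud(f))
plan([.4506,-.1087,.17],85)
E
```

```text
line 3 n 274 off -0.27 x [-93. -23.]
line 4 n 281 off -0.13 x [-94. -23.]
line 5 n 69 off 0.1 x [-94. -73.]
house on 5 c [ -37.9 -131.3] off y 0.7 sz [50.6 64.2] 0.02 y ext [-30.7  32.5] x ext [-62.4 -13.2]
tube x [-10.93416721  -0.79511244  11.29713218]
ridge -37.9 2.3
house (array([441.5, 196.8]), array([63.7, 50.4]), 67.2) ridge c [0.4407 0.1961] dir -21.6 top 0.096 n 340 px [267. 230.]
house (array([443.5, -10.9]), array([49.3, 64. ]), 17.0) ridge c [ 0.4439 -0.0105] dir 15.8 top 0.096 n 336 px [334. 229.]
house (array([452.6, -87.9]), array([24.2, 49.5]), 77.4) ridge c [ 0.4565 -0.0947] dir -12.3 top 0.088 n 122 px [359. 225.]
house (array([440.3, 109.4]), array([63. , 46.6]), 89.8) ridge c [0.4407 0.1095] dir 1.5 top 0.097 n 334 px [295. 230.]
house (array([331. , 140.3]), array([63.9, 51. ]), 38.6) ridge c [0.3307 0.1414] dir -52.6 top 0.096 n 359 px [285. 266.]
pos [ 0.5814 -0.1499  0.1723] rot [-1.7991e+02 -2.0000e-02  8.7500e+01] gap 0.0852 t 53.0
 shift(full scale) [ 1.775 -6.624  0.125]  rot(fs) [-0.02  -0.004  0.545]  shift after the turn [ 1.484 -6.695  0.114]
```

>>> {"fn": "apply_moves", "kwargs": {
  "translation": [
    [0.254, -0.946, 0],
    [0.254, -0.946, 0],
    [0.254, -0.946, 0],
    [0.254, -0.946, 0],
    [0.254, -0.946, 0],
    [0.254, -0.946, 0],
    [0.254, -0.946, 0],
    [0, 0, 0],
    [0, 0, 0],
    [0, 0, 0]
  ],
  "rot": [
    [0, 0, 0],
    [0, 0, 0],
    [0, 0, 0],
    [0, 0, 0],
    [0, 0, 0],
    [0, 0, 0],
    [0, 0, 0],
    [0, 0, 0.76],
    [0, 0, 0],
    [0, 0, 0]
  ],
  "fingers": [1, 1, 1, 1, 1, 1, 1, 1, 1, 1]
}}

```text
t: 54.0
eef_pos: [0.4512, -0.1089, 0.1727]
tool_rot: [-179.9, 0.0, 84.1]
wrist_force: [1.1, -0.1, 0.2]
finger_gap: 0.0856
grip_force: 0.0
```

```bash
python3 wh.py .4506 -.1087 -6
```

```text
house [447.5 -27.3] [50.8 32.1] yaw -73.5 ridge [431.7 -22.7] [24.3  7.9] 0.9 px [300. 109.]
house [ 450.1 -109. ] [63.8 50.5] yaw -5.6 ridge [ 450.3 -108.7] [17.4 49.4] 83.7 px [317. 200.]
pos [ 0.4515 -0.109   0.1728] rot [-1.7997e+02  2.0000e-02  8.4090e+01] gap 0.0852 t 54.0
 shift(full scale) [-6.000e-03 -6.300e-02  6.139e+00]  rot(fs) [-0.007  0.004 -0.06 ]  shift after the turn [-0.008 -0.067  6.139]
```

>>> {"fn": "apply_moves", "kwargs": {
  "translation": [
    [0.04, -0.065, 0],
    [0, 0, 1],
    [0, 0, 1],
    [0, 0, 1],
    [0, 0, 1],
    [0, 0, 1],
    [0, 0, 0.7],
    [0, 0, 0.44],
    [0, 0, 0],
    [0, 0, 0],
    [0, 0, 0],
    [0, 0, 0],
    [0, 0, 0],
    [0, 0, -0.5],
    [0, 0, -1],
    [0, 0, -1],
    [0, 0, -1],
    [0, 0, 0]
  ],
  "rot": [
    [0, 0, -0.06],
    [0, 0, 0],
    [0, 0, 0],
    [0, 0, 0],
    [0, 0, 0],
    [0, 0, 0],
    [0, 0, 0],
    [0, 0, 0],
    [0, 0, 0],
    [0, 0, 0],
    [0, 0, 0],
    [0, 0, 0],
    [0, 0, 0],
    [0, 0, 0],
    [0, 0, 0],
    [0, 0, 0],
    [0, 0, 0],
    [0, 0, 0]
  ],
  "fingers": [1, 1, 1, 1, 1, 1, 1, 1, 1, 0, 0, 0, 0, 0, 0, 0, 0, 0]
}}

```text
t: 55.85
eef_pos: [0.4522, -0.1083, 0.1231]
tool_rot: [179.7, -0.0, 84.3]
wrist_force: [0.4, 0.1, -2.0]
finger_gap: 0.0492
grip_force: 63.0
```

```bash
python3 place.py 4 .012 .12
```

```text
target [ 0.57216776 -0.08279983]
pos [ 0.4522 -0.1083  0.1231] rot [ 1.7969e+02 -2.0000e-02  8.4290e+01] gap 0.0492 t 55.9
 shift(full scale) [1.868 5.839 0.187]  rot(fs) [ 0.069 -0.002 -0.701]  shift after the turn [1.537 5.935 0.154]
[ 0.4  0.1 -2. ] 62.965916991233826
```

>>> {"fn": "apply_moves", "kwargs": {
  "translation": [
    [0, 0, 0],
    [0.31, 0.99, 0],
    [0.31, 0.99, 0],
    [0.31, 0.99, 0],
    [0.31, 0.99, 0],
    [0.31, 0.99, 0],
    [0.31, 0.99, 0],
    [0, 0, 0],
    [0, 0, 0],
    [0, 0, 0]
  ],
  "rot": [
    [0.06, 0, -0.7],
    [0, 0, 0],
    [0, 0, 0],
    [0, 0, 0],
    [0, 0, 0],
    [0, 0, 0],
    [0, 0, 0],
    [0, 0, 0],
    [0, 0, 0],
    [0, 0, 0]
  ],
  "fingers": [0, 0, 0, 0, 0, 0, 0, 0, 0, 0]
}}

```text
t: 56.85
eef_pos: [0.5689, -0.0764, 0.1189]
tool_rot: [-179.6, 0.0, 87.5]
wrist_force: [-0.1, -0.8, -2.5]
finger_gap: 0.0494
grip_force: 63.1
```

```bash
cat > held.py <<'E'
import sys
from lat import *
def held(n):
    "held house: extent in tool frame along tool x (roof only) and stand-y offset"
    s=telemetry.get_state();f=vision.grab_frame("wrist");w=wcloud(f,s)
    Rt=R.from_euler("xyz",s["tool_rot"],degrees=True).as_matrix();t=(w-np.array(s["eef_pos"]))@Rt*1000
    q=(abs(t[...,0])<45)&(abs(t[...,1])<18)&(t[...,2]<-8)&(t[...,2]>-55)
    e=np.percentile(t[q][:,0],[.5,99.5]);r=(t[...,2]<-38)&q;print("roof tool x",np.round(e,1),"ridge",np.round(t[r][:,0].mean(),1),"TCP stand",np.round([(np.array(s["eef_pos"])[:2]-O)@X*1000,(np.array(s["eef_pos"])[:2]-O)@Y*1000-(198-66*n)],1))
    lines(f["img"],w)
    for k in range(5):
        if k!=n-1: house(w,k,.065)
held(int(sys.argv[1]))
E
python3 place.py 4 0.01 .064;python3 held.py 4
```

```text
target [ 0.57416585 -0.08288707]
pos [ 0.5689 -0.0764  0.1189] rot [-179.59    0.     87.46] gap 0.0494 t 56.9
 shift(full scale) [-0.311  0.298  2.745]  rot(fs) [-0.089  0.    -0.01 ]  shift after the turn [-0.311  0.278  2.747]
[-0.1 -0.8 -2.5] 63.09977173805237
roof tool x [-29.3  30.7] ridge 1.1 TCP stand [-52.6   6.2]
line 2 n 375 off -0.27 x [-93. -24.]
line 3 n 385 off 0.05 x [-94. -24.]
house on 3 c [-52.5 -36.2] off y -36.2 sz [15.5 51.7] 89.99 y ext [-43.9 -28.9] x ext [-76.6 -27.6]
house on 5 c [ -45.  -111.4] off y 20.6 sz [46.  64.1] 89.45 y ext [-1.6 43.5] x ext [-67.3 -13.9]
```

>>> {"fn": "apply_moves", "kwargs": {
  "translation": [
    [-0.31, 0.2, 0],
    [0, 0, 0],
    [0, 0, 0.5],
    [0, 0, 0.8],
    [0, 0, 0.8],
    [0, 0, 0.5],
    [0, 0, 0],
    [0, 0, 0]
  ],
  "rot": [
    [-0.08, 0, 0],
    [0, 0, 0],
    [0, 0, 0],
    [0, 0, 0],
    [0, 0, 0],
    [0, 0, 0],
    [0, 0, 0],
    [0, 0, 0]
  ],
  "fingers": [0, 0, 0, 0, 0, 0, 0, 0]
}}

```text
t: 57.7
eef_pos: [0.5739, -0.0825, 0.0671]
tool_rot: [180.0, 0.0, 87.5]
wrist_force: [0.3, -0.1, -2.3]
finger_gap: 0.0493
grip_force: 63.2
```

```bash
python3 place.py 4 0 .064;python3 held.py 4
```

```text
target [ 0.58415634 -0.08332327]
pos [ 0.5739 -0.0825  0.0671] rot [1.7998e+02 1.0000e-02 8.7490e+01] gap 0.0493 t 57.7
 shift(full scale) [-0.02   0.514  0.153]  rot(fs) [ 0.003  0.001 -0.001]  shift after the turn [-0.02   0.514  0.153]
[ 0.3 -0.1 -2.3] 63.16749393939972
roof tool x [-43.7  30.7] ridge 1.1 TCP stand [-47.3   0.4]
line 2 n 556 off -0.22 x [-93. -23.]
line 3 n 576 off -0.03 x [-93. -24.]
line 4 n 55 off 0.5 x [-95. -86.]
house on 3 c [-46.8 -39.2] off y -39.2 sz [ 9.6 50.4] 89.93 y ext [-43.9 -34.7] x ext [-71.3 -22.3]
house on 5 c [-42.9 -99.5] off y 32.5 sz [57.3 22.6] 0.55 y ext [22.  43.5] x ext [-67.2 -15.5]
```

>>> {"fn": "apply_moves", "kwargs": {
  "translation": [
    [-0.03, 0.2, 0.08],
    [0, 0.2, 0],
    [0, 0.11, 0],
    [0, 0.03, 0.04],
    [0, 0.03, 0.05],
    [0, 0, 0.03],
    [0, 0, 0],
    [0, 0, 0]
  ],
  "rot": [
    [0, 0, 0],
    [0, 0, 0],
    [0, 0, 0],
    [0, 0, 0],
    [0, 0, 0],
    [0, 0, 0],
    [0, 0, 0],
    [0, 0, 0]
  ],
  "fingers": [0, 0, 0, 0, 0, 0, 0, 0]
}}

```text
t: 58.55
eef_pos: [0.5845, -0.0834, 0.0634]
tool_rot: [-180.0, -0.0, 87.5]
wrist_force: [-5.1, 0.3, 0.1]
finger_gap: 0.0497
grip_force: 63.6
```

>>> {"fn": "apply_moves", "kwargs": {
  "translation": [
    [0, 0, 0.03],
    [0, 0, 0],
    [0, 0, 0],
    [0, 0, 0],
    [0, 0, 0],
    [0, 0, -0.5],
    [0, 0, -1],
    [0, 0, -1],
    [0, 0, -1],
    [0, 0, -1],
    [0, 0, -1],
    [0, 0, 0],
    [0, 0, 0]
  ],
  "rot": [
    [0, 0, 0],
    [0, 0, 0],
    [0, 0, 0],
    [0, 0, 0],
    [0, 0, 0],
    [0, 0, 0],
    [0, 0, 0],
    [0, 0, 0],
    [0, 0, 0],
    [0, 0, 0],
    [0, 0, 0],
    [0, 0, 0],
    [0, 0, 0]
  ],
  "fingers": [0, 0.7, 0.8, 1, 1, 1, 1, 1, 1, 1, 1, 1, 1]
}}

```text
t: 59.85
eef_pos: [0.5858, -0.0835, 0.1738]
tool_rot: [179.8, -0.0, 87.5]
wrist_force: [0.3, -0.1, -0.3]
finger_gap: 0.0852
grip_force: 0.0
```

```bash
cat > chk.py <<'E'
import sys
from lat import *
from houses import houses
s=telemetry.get_state();f=vision.grab_frame("wrist");w=wcloud(f,s);lines(f["img"],w)
for k in map(int,sys.argv[1]):house(w,k-1,.065)
f=vision.grab_frame("top");w=cloud(f);houses(w)
plan([float(sys.argv[2]),float(sys.argv[3]),.17],float(sys.argv[4]))
E
python3 chk.py 45 .4435 -.011 107
```

```text
line 2 n 281 off -0.26 x [-93. -24.]
line 3 n 279 off 0.09 x [-93. -24.]
line 4 n 69 off -0.01 x [-94. -72.]
line 5 n 67 off -0.3 x [-94. -71.]
house on 4 c [-37.2 -72.8] off y -6.8 sz [74.3 51. ] 89.85 y ext [-43.8  30.2] x ext [-61.8 -12.6]
house on 5 c [ -37.8 -124.9] off y 7.1 sz [74.3 50.9] 89.01 y ext [-29.2  43.6] x ext [-62.5 -13.3]
house (array([441.5, 196.7]), array([65.4, 50.1]), 66.3) ridge c [0.441 0.196] dir -22.0 top 0.096 n 343 px [267. 230.]
house (array([440.3,   0.7]), array([49.7, 39.8]), 15.5) ridge c [ 0.4542 -0.0037] dir -3.4 top 0.095 n 147 px [328. 229.]
house (array([440.3, 109.5]), array([63. , 46.6]), 89.7) ridge c [0.4398 0.109 ] dir 1.9 top 0.096 n 336 px [295. 230.]
house (array([331.2, 140.1]), array([64.1, 49.5]), 39.2) ridge c [0.3312 0.1401] dir -51.0 top 0.096 n 355 px [285. 266.]
pos [ 0.5848 -0.0833  0.1724] rot [ 1.7999e+02 -1.0000e-02  8.7500e+01] gap 0.0852 t 60.0
 shift(full scale) [ 3.302 -7.215  0.117]  rot(fs) [ 2.000e-03 -3.000e-03 -4.254e+00]  shift after the turn [ 5.521 -5.699  0.118]
```

>>> {"fn": "apply_moves", "kwargs": {
  "translation": [
    [0.413, -0.902, 0],
    [0.413, -0.902, 0],
    [0.413, -0.902, 0],
    [0.413, -0.902, 0],
    [0.413, -0.902, 0],
    [0.413, -0.902, 0],
    [0.413, -0.902, 0],
    [0.413, -0.902, 0],
    [0, 0, 0],
    [0, 0, 0],
    [0, 0, 0],
    [0, 0, 0],
    [0, 0, 0],
    [0, 0, 0],
    [0, 0, 0]
  ],
  "rot": [
    [0, 0, 0],
    [0, 0, 0],
    [0, 0, 0],
    [0, 0, 0],
    [0, 0, 0],
    [0, 0, 0],
    [0, 0, 0],
    [0, 0, 0],
    [0, 0, -0.85],
    [0, 0, -0.85],
    [0, 0, -0.85],
    [0, 0, -0.85],
    [0, 0, -0.85],
    [0, 0, 0],
    [0, 0, 0]
  ],
  "fingers": [1, 1, 1, 1, 1, 1, 1, 1, 1, 1, 1, 1, 1, 1, 1]
}}

```text
t: 61.45
eef_pos: [0.4436, -0.0113, 0.1723]
tool_rot: [-180.0, 0.0, 106.9]
wrist_force: [-0.9, -0.4, 1.1]
finger_gap: 0.0859
grip_force: 0.0
```

```bash
python3 wh.py .4435 -.011 17
```

```text
house [443.1 -12. ] [50.6 65.6] yaw 16.7 ridge [442.6 -10.8] [49.6 17.3] 16.9 px [317. 200.]
pos [ 0.4437 -0.0112  0.1724] rot [1.7998e+02 1.0000e-02 1.0688e+02] gap 0.0852 t 61.5
 shift(full scale) [-0.027 -0.046  6.122]  rot(fs) [0.004 0.003 0.033]  shift after the turn [-0.028 -0.044  6.122]
```

>>> {"fn": "apply_moves", "kwargs": {
  "translation": [
    [0.01, -0.045, 0],
    [0, 0, 1],
    [0, 0, 1],
    [0, 0, 1],
    [0, 0, 1],
    [0, 0, 1],
    [0, 0, 0.7],
    [0, 0, 0.43],
    [0, 0, 0],
    [0, 0, 0],
    [0, 0, 0],
    [0, 0, 0],
    [0, 0, 0],
    [0, 0, -0.5],
    [0, 0, -1],
    [0, 0, -1],
    [0, 0, -1],
    [0, 0, 0]
  ],
  "rot": [
    [0, 0, 0.03],
    [0, 0, 0],
    [0, 0, 0],
    [0, 0, 0],
    [0, 0, 0],
    [0, 0, 0],
    [0, 0, 0],
    [0, 0, 0],
    [0, 0, 0],
    [0, 0, 0],
    [0, 0, 0],
    [0, 0, 0],
    [0, 0, 0],
    [0, 0, 0],
    [0, 0, 0],
    [0, 0, 0],
    [0, 0, 0],
    [0, 0, 0]
  ],
  "fingers": [1, 1, 1, 1, 1, 1, 1, 1, 1, 0, 0, 0, 0, 0, 0, 0, 0, 0]
}}

```text
t: 63.3
eef_pos: [0.4455, -0.0111, 0.1231]
tool_rot: [179.6, 0.1, 106.8]
wrist_force: [0.5, -0.1, -2.6]
finger_gap: 0.0491
grip_force: 62.8
```

```bash
python3 place.py 3 .012 .12
```

```text
target [ 0.57504664 -0.01686265]
pos [ 0.4455 -0.0111  0.1231] rot [1.7959e+02 7.0000e-02 1.0683e+02] gap 0.0491 t 63.3
 shift(full scale) [-2.152  6.116  0.199]  rot(fs) [ 9.100e-02 -1.000e-03  4.218e+00]  shift after the turn [-6.000e-03  6.485e+00  1.530e-01]
[ 0.5 -0.1 -2.6] 62.83741146326065
```

>>> {"fn": "apply_moves", "kwargs": {
  "translation": [
    [0, 0, 0],
    [0, 0, 0],
    [0, 0, 0],
    [0, 0, 0],
    [0, 0, 0],
    [0.02, 0.92, 0],
    [0.02, 0.92, 0],
    [0.02, 0.92, 0],
    [0.02, 0.92, 0],
    [0.02, 0.92, 0],
    [0.02, 0.92, 0],
    [0.02, 0.92, 0],
    [0, 0, 0],
    [0, 0, 0],
    [0, 0, 0]
  ],
  "rot": [
    [0.02, 0, 0.844],
    [0.02, 0, 0.844],
    [0.02, 0, 0.844],
    [0, 0, 0.844],
    [0, 0, 0.844],
    [0, 0, 0],
    [0, 0, 0],
    [0, 0, 0],
    [0, 0, 0],
    [0, 0, 0],
    [0, 0, 0],
    [0, 0, 0],
    [0, 0, 0],
    [0, 0, 0],
    [0, 0, 0]
  ],
  "fingers": [0, 0, 0, 0, 0, 0, 0, 0, 0, 0, 0, 0, 0, 0, 0]
}}

```text
t: 64.8
eef_pos: [0.5705, -0.0141, 0.1191]
tool_rot: [-179.7, 0.1, 87.5]
wrist_force: [-0.7, -0.7, -3.5]
finger_gap: 0.0492
grip_force: 62.9
```

```bash
python3 place.py 3 0.01 .064;python3 held.py 3
```

```text
target [ 0.57704473 -0.01694989]
pos [ 0.5705 -0.0141  0.1191] rot [-1.7968e+02  6.0000e-02  8.7480e+01] gap 0.0492 t 64.8
 shift(full scale) [-0.125  0.348  2.754]  rot(fs) [-0.069  0.013 -0.004]  shift after the turn [-0.128  0.333  2.756]
[-0.7 -0.7 -3.5] 62.9111722111702
roof tool x [-27.7  32.2] ridge 2.7 TCP stand [-53.7   2.6]
line 1 n 367 off -0.19 x [-94. -24.]
line 2 n 385 off -0.33 x [-93. -24.]
line 5 n 20 off 0.46 x [-87. -68.]
house on 2 c [-53.8  28.8] off y -37.2 sz [51.8 13.6] 0.0 y ext [-43.9 -31.1] x ext [-77.7 -28.8]
house on 4 c [-42.1 -62.6] off y 3.4 sz [56.6 92.1] 12.17 y ext [-38.   43.7] x ext [-73.8 -15.1]
house on 5 c [ -38.2 -102.1] off y 29.9 sz [ 4.7 49.8] 84.52 y ext [27.3 33.2] x ext [-62.9 -14.6]
```

>>> {"fn": "apply_moves", "kwargs": {
  "translation": [
    [-0.19, 0.24, 0],
    [0, 0, 0],
    [0, 0, 0.5],
    [0, 0, 0.8],
    [0, 0, 0.8],
    [0, 0, 0.5],
    [0, 0, 0],
    [0, 0, 0]
  ],
  "rot": [
    [-0.07, 0, 0],
    [0, 0, 0],
    [0, 0, 0],
    [0, 0, 0],
    [0, 0, 0],
    [0, 0, 0],
    [0, 0, 0],
    [0, 0, 0]
  ],
  "fingers": [0, 0, 0, 0, 0, 0, 0, 0]
}}

```text
t: 65.65
eef_pos: [0.5767, -0.0183, 0.0675]
tool_rot: [179.9, 0.1, 87.5]
wrist_force: [1.0, -0.3, -2.8]
finger_gap: 0.0495
grip_force: 63.0
```

```bash
python3 place.py 3 0 .064;python3 held.py 3
```

```text
target [ 0.58703522 -0.01738608]
pos [ 0.5767 -0.0183  0.0675] rot [1.7991e+02 7.0000e-02 8.7490e+01] gap 0.0495 t 65.7
 shift(full scale) [0.067 0.515 0.177]  rot(fs) [ 0.021  0.016 -0.003]  shift after the turn [0.066 0.515 0.176]
[ 1.  -0.3 -2.8] 63.008704483509064
roof tool x [-43.9  32.1] ridge 2.7 TCP stand [-47.3  -1.3]
line 1 n 553 off -0.17 x [-94. -24.]
line 2 n 556 off -0.03 x [-93. -24.]
line 3 n 52 off 0.34 x [-95. -86.]
house on 2 c [-46.8  26.6] off y -39.4 sz [ 9.5 50.2] 89.62 y ext [-43.9 -34.9] x ext [-71.2 -22.4]
house on 4 c [-42.9 -34.3] off y 31.7 sz [57.8 24.5] 0.31 y ext [20.1 43.6] x ext [-68.2 -15.5]
```

House offset about +1.0 mm; same press-and-lower as before.

>>> {"fn": "apply_moves", "kwargs": {
  "translation": [
    [0, 0.2, 0.08],
    [0, 0.2, 0.03],
    [0, 0.11, 0],
    [0, 0.03, 0.04],
    [0, 0.03, 0.05],
    [0, 0, 0.03],
    [0, 0, 0],
    [0, 0, 0]
  ],
  "rot": [
    [0, 0, 0],
    [0, 0, 0],
    [0, 0, 0],
    [0, 0, 0],
    [0, 0, 0],
    [0, 0, 0],
    [0, 0, 0],
    [0, 0, 0]
  ],
  "fingers": [0, 0, 0, 0, 0, 0, 0, 0]
}}

```text
t: 66.5
eef_pos: [0.5875, -0.0185, 0.0633]
tool_rot: [179.9, 0.0, 87.5]
wrist_force: [-5.3, 0.4, 3.2]
finger_gap: 0.049
grip_force: 63.5
```

>>> {"fn": "apply_moves", "kwargs": {
  "translation": [
    [0, 0, 0],
    [0, 0, 0],
    [0, 0, 0],
    [0, 0, 0],
    [0, 0, -0.5],
    [0, 0, -1],
    [0, 0, -1],
    [0, 0, -1],
    [0, 0, -1],
    [0, 0, -1],
    [0, 0, 0],
    [0, 0, 0]
  ],
  "rot": [
    [0, 0, 0],
    [0, 0, 0],
    [0, 0, 0],
    [0, 0, 0],
    [0, 0, 0],
    [0, 0, 0],
    [0, 0, 0],
    [0, 0, 0],
    [0, 0, 0],
    [0, 0, 0],
    [0, 0, 0],
    [0, 0, 0]
  ],
  "fingers": [0.7, 0.8, 1, 1, 1, 1, 1, 1, 1, 1, 1, 1]
}}

```text
t: 67.7
eef_pos: [0.5884, -0.0184, 0.174]
tool_rot: [179.8, 0.0, 87.5]
wrist_force: [0.3, 0.1, 0.1]
finger_gap: 0.0853
grip_force: 0.0
```

```bash
python3 chk.py 345 .440 .1095 89.5
```

```text
line 1 n 287 off -0.33 x [-93. -24.]
line 2 n 252 off 0.08 x [-93. -24.]
line 3 n 75 off -0.07 x [-95. -72.]
line 4 n 70 off -0.13 x [-94. -70.]
line 5 n 51 off 1.1 x [-94. -74.]
house on 3 c [-37.5  -6.1] off y -6.1 sz [50.4 75.7] 0.02 y ext [-43.7  31.5] x ext [-61.9 -12.8]
house on 4 c [-37.3 -66.1] off y -0.1 sz [88.1 51.1] 89.59 y ext [-43.6  43.6] x ext [-61.9 -12.8]
house on 5 c [ -37.8 -111. ] off y 21.0 sz [50.4 44.7] 0.51 y ext [-0.4 42.2] x ext [-62.4 -13.2]
house (array([441.5, 196.9]), array([64.7, 50.2]), 66.4) ridge c [0.4413 0.1956] dir -20.1 top 0.096 n 343 px [267. 230.]
house (array([440.2, 111.3]), array([60.2, 46.7]), 89.6) ridge c [0.4402 0.1091] dir -1.4 top 0.097 n 289 px [294. 230.]
house (array([331. , 140.2]), array([64. , 50.1]), 38.3) ridge c [0.3309 0.1402] dir -53.0 top 0.095 n 347 px [285. 266.]
pos [ 0.5873 -0.0184  0.1725] rot [1.7994e+02 6.0000e-02 8.7500e+01] gap 0.0856 t 67.8
 shift(full scale) [ 6.068 -7.636  0.113]  rot(fs) [ 0.012  0.013 -0.436]  shift after the turn [ 6.33  -7.42   0.127]
```

>>> {"fn": "apply_moves", "kwargs": {
  "translation": [
    [0.759, -0.955, 0],
    [0.759, -0.955, 0],
    [0.759, -0.955, 0],
    [0.759, -0.955, 0],
    [0.759, -0.955, 0],
    [0.759, -0.955, 0],
    [0.759, -0.955, 0],
    [0.759, -0.955, 0],
    [0, 0, 0],
    [0, 0, 0],
    [0, 0, 0]
  ],
  "rot": [
    [0, 0, 0],
    [0, 0, 0],
    [0, 0, 0],
    [0, 0, 0],
    [0, 0, 0],
    [0, 0, 0],
    [0, 0, 0],
    [0, 0, 0],
    [0, 0, -0.44],
    [0, 0, 0],
    [0, 0, 0]
  ],
  "fingers": [1, 1, 1, 1, 1, 1, 1, 1, 1, 1, 1]
}}

```text
t: 68.9
eef_pos: [0.4406, 0.1091, 0.1724]
tool_rot: [179.9, 0.1, 89.4]
wrist_force: [-0.4, 0.2, 0.4]
finger_gap: 0.0855
grip_force: 0.0
```

```bash
python3 wh.py .440 .1095 0
```

```text
house [437.  187.7] [46.4 50.7] yaw 67.0 ridge [441.2 196.1] [17.3 49.2] 66.5 px [314. 112.]
house [360.1 145.4] [20.3 42.3] yaw 0.1 ridge [350.7 125.8] [3.  0.6] 75.7 px [216. 166.]
house [439.9 108.6] [50.4 65.7] yaw 1.6 ridge [439.8 109.8] [49.7 17.1] 1.4 px [317. 200.]
pos [0.4408 0.109  0.1725] rot [1.7989e+02 9.0000e-02 8.9420e+01] gap 0.0852 t 69.0
 shift(full scale) [-0.011 -0.055  6.123]  rot(fs) [ 0.024  0.021 -0.477]  shift after the turn [-0.02  -0.044  6.123]
```

>>> {"fn": "apply_moves", "kwargs": {
  "translation": [
    [0.08, -0.04, 0],
    [0, 0, 1],
    [0, 0, 1],
    [0, 0, 1],
    [0, 0, 1],
    [0, 0, 1],
    [0, 0, 0.7],
    [0, 0, 0.43],
    [0, 0, 0],
    [0, 0, 0],
    [0, 0, 0],
    [0, 0, 0],
    [0, 0, 0],
    [0, 0, -0.5],
    [0, 0, -1],
    [0, 0, -1],
    [0, 0, -1],
    [0, 0, 0]
  ],
  "rot": [
    [0.02, 0.02, -0.45],
    [0, 0, 0],
    [0, 0, 0],
    [0, 0, 0],
    [0, 0, 0],
    [0, 0, 0],
    [0, 0, 0],
    [0, 0, 0],
    [0, 0, 0],
    [0, 0, 0],
    [0, 0, 0],
    [0, 0, 0],
    [0, 0, 0],
    [0, 0, 0],
    [0, 0, 0],
    [0, 0, 0],
    [0, 0, 0],
    [0, 0, 0]
  ],
  "fingers": [1, 1, 1, 1, 1, 1, 1, 1, 1, 0, 0, 0, 0, 0, 0, 0, 0, 0]
}}

```text
t: 70.75
eef_pos: [0.442, 0.1118, 0.123]
tool_rot: [179.7, -0.2, 91.6]
wrist_force: [0.2, -0.6, -2.6]
finger_gap: 0.0494
grip_force: 62.9
```

```bash
python3 place.py 2 .012 .12
```

```text
target [0.57792552 0.04907453]
pos [0.442  0.1118 0.123 ] rot [ 1.7965e+02 -1.5000e-01  9.1570e+01] gap 0.0494 t 70.8
 shift(full scale) [-3.323  6.709  0.182]  rot(fs) [ 0.074 -0.036  0.888]  shift after the turn [-2.838  6.929  0.15 ]
[ 0.2 -0.6 -2.6] 62.90712922811508
```

>>> {"fn": "apply_moves", "kwargs": {
  "translation": [
    [0, 0, 0],
    [-0.39, 0.98, 0],
    [-0.39, 0.98, 0],
    [-0.39, 0.98, 0],
    [-0.39, 0.98, 0],
    [-0.39, 0.98, 0],
    [-0.39, 0.98, 0],
    [-0.39, 0.98, 0],
    [0, 0, 0],
    [0, 0, 0],
    [0, 0, 0]
  ],
  "rot": [
    [0.06, -0.03, 0.888],
    [0, 0, 0],
    [0, 0, 0],
    [0, 0, 0],
    [0, 0, 0],
    [0, 0, 0],
    [0, 0, 0],
    [0, 0, 0],
    [0, 0, 0],
    [0, 0, 0],
    [0, 0, 0]
  ],
  "fingers": [0, 0, 0, 0, 0, 0, 0, 0, 0, 0, 0]
}}

```text
t: 71.85
eef_pos: [0.5731, 0.0512, 0.1189]
tool_rot: [-179.6, 0.1, 87.5]
wrist_force: [-0.3, 0.1, -3.1]
finger_gap: 0.0494
grip_force: 63.2
```

```bash
python3 place.py 2 0.01 .064;python3 held.py 2
```

```text
target [0.57992361 0.04898729]
pos [0.5731 0.0512 0.1189] rot [-1.7964e+02  1.1000e-01  8.7540e+01] gap 0.0494 t 71.8
 shift(full scale) [-0.09   0.361  2.745]  rot(fs) [-0.078  0.024  0.008]  shift after the turn [-0.095  0.344  2.747]
[-0.3  0.1 -3.1] 63.19010853767395
roof tool x [-30.   29.8] ridge 0.4 TCP stand [-53.9   1.9]
line 1 n 367 off 0.14 x [-93. -24.]
house on 1 c [-54.1  93.3] off y -38.7 sz [51.6 10.6] 0.01 y ext [-43.9 -34.1] x ext [-78.1 -29.2]
house on 3 c [-41.7   1.9] off y 1.9 sz [55.9 93.6] 12.04 y ext [-39.9  43.4] x ext [-74.4 -14.9]
house on 4 c [-37.3 -37.4] off y 28.6 sz [ 5.6 50. ] 88.93 y ext [25.6 31.6] x ext [-61.5 -13.3]
```

>>> {"fn": "apply_moves", "kwargs": {
  "translation": [
    [-0.05, 0.25, 0],
    [0, 0, 0],
    [0, 0, 0.5],
    [0, 0, 0.8],
    [0, 0, 0.8],
    [0, 0, 0.5],
    [0, 0, 0],
    [0, 0, 0]
  ],
  "rot": [
    [-0.07, 0.02, 0],
    [0, 0, 0],
    [0, 0, 0],
    [0, 0, 0],
    [0, 0, 0],
    [0, 0, 0],
    [0, 0, 0],
    [0, 0, 0]
  ],
  "fingers": [0, 0, 0, 0, 0, 0, 0, 0]
}}

```text
t: 72.7
eef_pos: [0.5793, 0.0491, 0.0671]
tool_rot: [180.0, 0.1, 87.5]
wrist_force: [-0.2, -0.5, -2.3]
finger_gap: 0.0495
grip_force: 63.2
```

```bash
python3 place.py 2 0 .064;python3 held.py 2
```

```text
target [0.5899141 0.0485511]
pos [0.5793 0.0491 0.0671] rot [1.7997e+02 5.0000e-02 8.7490e+01] gap 0.0495 t 72.7
 shift(full scale) [-0.006  0.53   0.157]  rot(fs) [ 0.006  0.012 -0.001]  shift after the turn [-0.006  0.53   0.157]
[-0.2 -0.5 -2.3] 63.19401651620865
roof tool x [-44.   29.7] ridge 0.3 TCP stand [-47.6   0.1]
line 1 n 530 off -0.13 x [-94. -23.]
line 2 n 51 off 0.18 x [-95. -86.]
house on 1 c [-47.2  92.3] off y -39.7 sz [50.3  8.7] 0.01 y ext [-44.  -35.7] x ext [-71.8 -22.7]
house on 3 c [-43.2  32.1] off y 32.1 sz [23.4 57.4] 89.76 y ext [21.2 43.6] x ext [-67.4 -15.7]
```

>>> {"fn": "apply_moves", "kwargs": {
  "translation": [
    [0.02, 0.2, 0.08],
    [0, 0.2, 0.03],
    [0, 0.12, 0],
    [0, 0.03, 0.04],
    [0, 0.035, 0.05],
    [0, 0, 0.03],
    [0, 0, 0],
    [0, 0, 0]
  ],
  "rot": [
    [0, 0, 0],
    [0, 0, 0],
    [0, 0, 0],
    [0, 0, 0],
    [0, 0, 0],
    [0, 0, 0],
    [0, 0, 0],
    [0, 0, 0]
  ],
  "fingers": [0, 0, 0, 0, 0, 0, 0, 0]
}}

```text
t: 73.55
eef_pos: [0.5904, 0.0493, 0.0633]
tool_rot: [-180.0, 0.0, 87.5]
wrist_force: [-4.2, -0.6, 3.3]
finger_gap: 0.0492
grip_force: 64.0
```

>>> {"fn": "apply_moves", "kwargs": {
  "translation": [
    [0, 0, 0],
    [0, 0, 0],
    [0, 0, 0],
    [0, 0, 0],
    [0, 0, -0.5],
    [0, 0, -1],
    [0, 0, -1],
    [0, 0, -1],
    [0, 0, -1],
    [0, 0, -1],
    [0, 0, 0],
    [0, 0, 0]
  ],
  "rot": [
    [0, 0, 0],
    [0, 0, 0],
    [0, 0, 0],
    [0, 0, 0],
    [0, 0, 0],
    [0, 0, 0],
    [0, 0, 0],
    [0, 0, 0],
    [0, 0, 0],
    [0, 0, 0],
    [0, 0, 0],
    [0, 0, 0]
  ],
  "fingers": [0.7, 0.8, 1, 1, 1, 1, 1, 1, 1, 1, 1, 1]
}}

```text
t: 74.75
eef_pos: [0.5915, 0.0494, 0.1739]
tool_rot: [179.8, -0.0, 87.5]
wrist_force: [-1.1, 0.6, -0.2]
finger_gap: 0.0858
grip_force: 0.0
```

```bash
python3 chk.py 23 .4413 .1965 66.5
```

```text
line 1 n 257 off 0.09 x [-93. -24.]
line 2 n 69 off -0.23 x [-95. -72.]
line 3 n 70 off 0.57 x [-94. -70.]
line 4 n 56 off 0.87 x [-94. -74.]
line 5 n 52 off 0.39 x [-94. -73.]
house on 2 c [-37.3  59.3] off y -6.7 sz [50.7 74.7] 0.14 y ext [-43.7  30.3] x ext [-61.9 -12.9]
house on 3 c [-37.5  -0. ] off y -0.0 sz [50.5 88. ] 0.11 y ext [-43.8  43.5] x ext [-61.9 -13. ]
house (array([442.8, 200. ]), array([58.1, 50. ]), 66.4) ridge c [0.4413 0.196 ] dir -23.7 top 0.098 n 272 px [265. 230.]
pos [0.5904 0.0493 0.1724] rot [1.7999e+02 4.0000e-02 8.7510e+01] gap 0.0852 t 74.8
 shift(full scale) [ 7.027 -7.77   0.113]  rot(fs) [4.000e-03 7.000e-03 4.583e+00]  shift after the turn [ 3.774 -9.773  0.119]
```

>>> {"fn": "apply_moves", "kwargs": {
  "translation": [
    [0.878, -0.971, 0],
    [0.878, -0.971, 0],
    [0.878, -0.971, 0],
    [0.878, -0.971, 0],
    [0.878, -0.971, 0],
    [0.878, -0.971, 0],
    [0.878, -0.971, 0],
    [0.878, -0.971, 0],
    [0, 0, 0],
    [0, 0, 0],
    [0, 0, 0],
    [0, 0, 0],
    [0, 0, 0],
    [0, 0, 0],
    [0, 0, 0]
  ],
  "rot": [
    [0, 0, 0],
    [0, 0, 0],
    [0, 0, 0],
    [0, 0, 0],
    [0, 0, 0],
    [0, 0, 0],
    [0, 0, 0],
    [0, 0, 0],
    [0, 0, 0.916],
    [0, 0, 0.916],
    [0, 0, 0.916],
    [0, 0, 0.916],
    [0, 0, 0.916],
    [0, 0, 0],
    [0, 0, 0]
  ],
  "fingers": [1, 1, 1, 1, 1, 1, 1, 1, 1, 1, 1, 1, 1, 1, 1]
}}

```text
t: 76.35
eef_pos: [0.4416, 0.1962, 0.1722]
tool_rot: [179.9, 0.1, 66.6]
wrist_force: [0.9, -0.2, 1.0]
finger_gap: 0.0855
grip_force: 0.0
```

```bash
python3 wh.py .4413 .1965 -23.5
```

```text
house [362.  261.7] [49.6 11.7] yaw -13.5 ridge [0. 0.] [0. 0.] 0.0 px [199. 170.]
house [440.8 196.5] [63.8 50.6] yaw -23.5 ridge [440.9 196.8] [17.2 49.3] 67.1 px [317. 200.]
house [360.9 145.8] [19.2 38.3] yaw 0.2 ridge [0. 0.] [0. 0.] 0.0 px [259. 287.]
pos [0.4417 0.1962 0.1723] rot [1.7994e+02 5.0000e-02 6.6610e+01] gap 0.0854 t 76.4
 shift(full scale) [ 0.    -0.051  6.117]  rot(fs) [0.013 0.011 0.028]  shift after the turn [-5.000e-03 -4.500e-02  6.117e+00]
```

>>> {"fn": "apply_moves", "kwargs": {
  "translation": [
    [0.06, -0.045, 0],
    [0, 0, 1],
    [0, 0, 1],
    [0, 0, 1],
    [0, 0, 1],
    [0, 0, 1],
    [0, 0, 0.7],
    [0, 0, 0.43],
    [0, 0, 0],
    [0, 0, 0],
    [0, 0, 0],
    [0, 0, 0],
    [0, 0, 0],
    [0, 0, -0.5],
    [0, 0, -1],
    [0, 0, -1],
    [0, 0, -1],
    [0, 0, 0]
  ],
  "rot": [
    [0.01, 0.01, 0.01],
    [0, 0, 0],
    [0, 0, 0],
    [0, 0, 0],
    [0, 0, 0],
    [0, 0, 0],
    [0, 0, 0],
    [0, 0, 0],
    [0, 0, 0],
    [0, 0, 0],
    [0, 0, 0],
    [0, 0, 0],
    [0, 0, 0],
    [0, 0, 0],
    [0, 0, 0],
    [0, 0, 0],
    [0, 0, 0],
    [0, 0, 0]
  ],
  "fingers": [1, 1, 1, 1, 1, 1, 1, 1, 1, 0, 0, 0, 0, 0, 0, 0, 0, 0]
}}

```text
t: 78.2
eef_pos: [0.4438, 0.1988, 0.1231]
tool_rot: [179.8, -0.3, 66.5]
wrist_force: [0.4, -0.0, -0.7]
finger_gap: 0.0494
grip_force: 62.5
```

```bash
python3 place.py 1 .014 .12
```

```text
target [0.5788063  0.11509895]
pos [0.4438 0.1988 0.1231] rot [179.77  -0.32  66.45] gap 0.0494 t 78.2
 shift(full scale) [-1.14   7.861  0.182]  rot(fs) [ 0.062 -0.06  -4.592]  shift after the turn [-3.886  6.928  0.157]
[ 0.4 -0.  -0.7] 62.45217651128769
```

>>> {"fn": "apply_moves", "kwargs": {
  "translation": [
    [0, 0, 0],
    [0, 0, 0],
    [0, 0, 0],
    [0, 0, 0],
    [0, 0, 0],
    [-0.53, 0.98, 0],
    [-0.53, 0.98, 0],
    [-0.53, 0.98, 0],
    [-0.53, 0.98, 0],
    [-0.53, 0.98, 0],
    [-0.53, 0.98, 0],
    [-0.53, 0.98, 0],
    [0, 0, 0],
    [0, 0, 0],
    [0, 0, 0]
  ],
  "rot": [
    [0.02, -0.02, -0.918],
    [0.02, -0.02, -0.918],
    [0.02, -0.02, -0.918],
    [0, 0, -0.918],
    [0, 0, -0.918],
    [0, 0, 0],
    [0, 0, 0],
    [0, 0, 0],
    [0, 0, 0],
    [0, 0, 0],
    [0, 0, 0],
    [0, 0, 0],
    [0, 0, 0],
    [0, 0, 0],
    [0, 0, 0]
  ],
  "fingers": [0, 0, 0, 0, 0, 0, 0, 0, 0, 0, 0, 0, 0, 0, 0]
}}

```text
t: 79.7
eef_pos: [0.5742, 0.1185, 0.1191]
tool_rot: [-179.6, 0.2, 87.6]
wrist_force: [-1.5, -0.4, -1.7]
finger_gap: 0.0495
grip_force: 62.6
```

```bash
python3 place.py 1 0.01 .064;python3 held.py 1
```

```text
target [0.58280249 0.11492448]
pos [0.5742 0.1185 0.1191] rot [-1.7961e+02  1.6000e-01  8.7550e+01] gap 0.0495 t 79.7
 shift(full scale) [-0.154  0.454  2.752]  rot(fs) [-0.084  0.034  0.012]  shift after the turn [-0.161  0.435  2.754]
[-1.5 -0.4 -1.7] 62.578840255737305
roof tool x [-30.7  29.2] ridge -0.3 TCP stand [-55.7   3.2]
house on 2 c [-43.6  69.5] off y 3.5 sz [55.7 91.7] 13.9 y ext [-39.1  43.8] x ext [-76.5 -16.8]
house on 3 c [-37.3  35.3] off y 35.3 sz [49.3 17.8] 0.62 y ext [26.2 43.8] x ext [-61.9 -12.7]
```

>>> {"fn": "apply_moves", "kwargs": {
  "translation": [
    [-0.09, 0.34, 0],
    [0, 0, 0],
    [0, 0, 0.5],
    [0, 0, 0.8],
    [0, 0, 0.8],
    [0, 0, 0.5],
    [0, 0, 0],
    [0, 0, 0]
  ],
  "rot": [
    [-0.07, 0.02, 0],
    [0, 0, 0],
    [0, 0, 0],
    [0, 0, 0],
    [0, 0, 0],
    [0, 0, 0],
    [0, 0, 0],
    [0, 0, 0]
  ],
  "fingers": [0, 0, 0, 0, 0, 0, 0, 0]
}}

```text
t: 80.55
eef_pos: [0.5821, 0.1154, 0.0672]
tool_rot: [-180.0, 0.1, 87.5]
wrist_force: [0.5, 0.3, -1.3]
finger_gap: 0.0495
grip_force: 62.6
```

```bash
python3 place.py 1 0 .064;python3 held.py 1
```

```text
target [0.59279297 0.11448828]
pos [0.5821 0.1154 0.0672] rot [-1.7999e+02  1.0000e-01  8.7490e+01] gap 0.0495 t 80.5
 shift(full scale) [-0.021  0.536  0.158]  rot(fs) [-0.002  0.022 -0.002]  shift after the turn [-0.022  0.536  0.158]
[ 0.5  0.3 -1.3] 62.627402544021606
roof tool x [-44.4  29.2] ridge -0.3 TCP stand [-47.7   0.4]
line 1 n 57 off 0.2 x [-94. -86.]
house on 2 c [-43.2  98.1] off y 32.1 sz [57.6 23.4] 0.32 y ext [21.1 43.6] x ext [-69.  -15.8]
```

House offset is about 0. I add 0.5 mm to the left and press it home.

>>> {"fn": "apply_moves", "kwargs": {
  "translation": [
    [0.025, 0.2, 0.08],
    [0, 0.2, 0.03],
    [0, 0.125, 0],
    [0, 0.03, 0.04],
    [0, 0.035, 0.05],
    [0, 0, 0.03],
    [0, 0, 0],
    [0, 0, 0]
  ],
  "rot": [
    [0, 0, 0],
    [0, 0, 0],
    [0, 0, 0],
    [0, 0, 0],
    [0, 0, 0],
    [0, 0, 0],
    [0, 0, 0],
    [0, 0, 0]
  ],
  "fingers": [0, 0, 0, 0, 0, 0, 0, 0]
}}

```text
t: 81.4
eef_pos: [0.5931, 0.1157, 0.0635]
tool_rot: [-179.9, 0.1, 87.5]
wrist_force: [-5.9, 0.6, 4.8]
finger_gap: 0.0489
grip_force: 63.6
```

>>> {"fn": "apply_moves", "kwargs": {
  "translation": [
    [0, 0, 0],
    [0, 0, 0],
    [0, 0, 0],
    [0, 0, 0],
    [0, 0, -0.5],
    [0, 0, -1],
    [0, 0, -1],
    [0, 0, -1],
    [0, 0, -1],
    [0, 0, -1],
    [-1, 0, -1],
    [-1, 0, -1],
    [-1, 0, -1],
    [-1, 0, -1],
    [-1, 0, -1],
    [-1, 0, 0],
    [-1, 0, 0],
    [-1, 0, 0],
    [0, 0, 0],
    [0, 0, 0]
  ],
  "rot": [
    [0, 0, 0],
    [0, 0, 0],
    [0, 0, 0],
    [0, 0, 0],
    [0, 0, 0],
    [0, 0, 0],
    [0, 0, 0],
    [0, 0, 0],
    [0, 0, 0],
    [0, 0, 0],
    [0, 0, 0],
    [0, 0, 0],
    [0, 0, 0],
    [0, 0, 0],
    [0, 0, 0],
    [0, 0, 0],
    [0, 0, 0],
    [0, 0, 0],
    [0, 0, 0],
    [0, 0, 0]
  ],
  "fingers": [0.7, 0.8, 1, 1, 1, 1, 1, 1, 1, 1, 1, 1, 1, 1, 1, 1, 1, 1, 1, 1]
}}

```text
t: 83.4
eef_pos: [0.5871, -0.0439, 0.274]
tool_rot: [179.9, 0.0, 87.4]
wrist_force: [-0.3, 0.2, -0.2]
finger_gap: 0.0854
grip_force: 0.0
```

```bash
cat > fin.py <<'E'
from lat import *
s=telemetry.get_state();f=vision.grab_frame("wrist");w=wcloud(f,s);lines(f["img"],w)
cv2.imwrite("pics/w9.png",f["img"])
sx,sy=st(w);z=w[...,2]
for k in range(5):
    c=132-66*k;q=(z>.07)&(z<.115)&(abs(sx+37)<40)&(abs(sy-c)<32.6)
    Q=np.stack([sx[q],sy[q]-c],1)
    if len(Q)<50: print(k+1,"few",len(Q));continue
    h=(z[q]>.1);rd=Q[h]
    b=[np.percentile(Q[(Q[:,1]>a)&(Q[:,1]<a+12),0],[2,98]) if ((Q[:,1]>a)&(Q[:,1]<a+12)).sum()>20 else None for a in(-26,-6,14)]
    print(k+1,"ridge y",np.round(np.median(rd[:,1]),1) if len(rd) else None,"ztop",round(float(np.percentile(z[q],99)),4),"x range at right/mid/left",[None if t is None else np.round(t,1).tolist() for t in b])
q=(z>.045)&(z<.06)&(sx>-4)&(sx<20);print("tube top x",[round(float(np.median(sx[q&(z>.051)&(abs(sy-c)<15)])),1) for c in(-150,-99,-33,33,99,150)])
q=(z>.062)&(abs(abs(sy)-188)<20)&(abs(sx)<45)
for g in(1,-1):
    P=q&(sy*g>0)
    if P.sum()>20:print("ub",np.round([np.median(sx[P]),np.median(sy[P])-188*g,np.percentile(z[P],95)*1000],1))
g=vision.grab_frame("top");cv2.imwrite("pics/t9.png",cv2.resize(g["img"][140:290,220:420],None,fx=4,fy=4,interpolation=cv2.INTER_CUBIC))
for n in["jar","tape","watercup","brush"]:
    r=spotter.mark_of(g,n)[:1];print(n,[np.round(i["point"],3) for i in r])
E
python3 fin.py
```

```text
line 1 n 59 off -0.85 x [-95. -70.]
line 2 n 60 off 0.05 x [-94. -70.]
line 3 n 56 off 0.04 x [-94. -70.]
line 4 n 67 off 0.34 x [-95. -69.]
line 5 n 37 off 0.36 x [-94. -69.]
1 ridge y -2.9 ztop 0.106 x range at right/mid/left [[-61.3, -13.2], [-61.2, -12.9], [-61.1, -13.2]]
2 ridge y -1.6 ztop 0.106 x range at right/mid/left [[-60.9, -13.3], [-60.5, -13.6], [-61.2, -13.6]]
3 ridge y 0.6 ztop 0.106 x range at right/mid/left [[-61.6, -13.6], [-61.6, -13.3], [-61.5, -13.6]]
4 ridge y 0.4 ztop 0.106 x range at right/mid/left [[-60.1, -13.2], [-61.6, -13.3], [-61.4, -13.4]]
5 ridge y 2.7 ztop 0.1058 x range at right/mid/left [[-61.3, -13.1], [-61.0, -12.9], [-61.8, -13.6]]
tube top x [1.8, 1.5, 1.6, 1.5, 1.1, 1.3]
ub [-0.3  3.5 79.2]
jar [array([0.714, 0.31 , 0.001])]
tape [array([ 0.661,  0.45 , -0.001])]
watercup [array([0.329, 0.268, 0.   ])]
brush [array([ 0.582, -0.152,  0.011])]
```

View pics/w9.png

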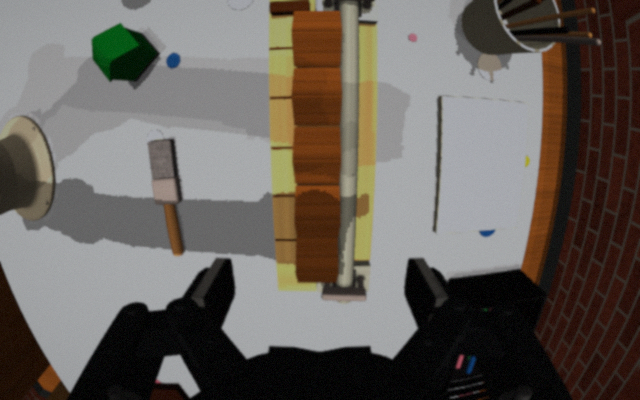

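View pics/t9.png

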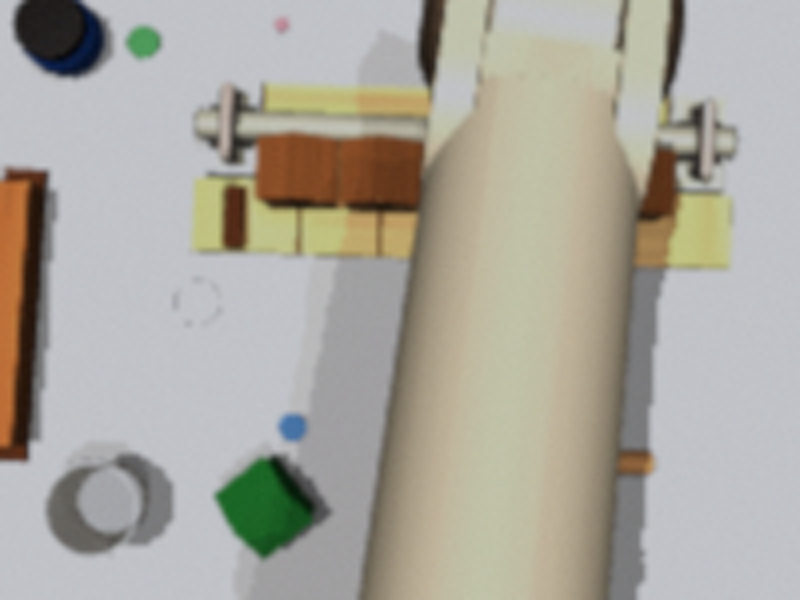

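All five stand upright in an even row against the tube, and the U-bolts are at both ends. I clear the arm aside for a last top-camera check of the row.

>>> {"fn": "apply_moves", "kwargs": {
  "translation": [
    [-1, 0, 0],
    [-1, 0, 0],
    [-1, 0, 0],
    [-1, 0, 0],
    [-1, 0, 0],
    [-1, 0, 0],
    [-1, 0, 0],
    [-1, 0, 0],
    [-1, 0, 0],
    [-1, 0, 0],
    [-1, 0, 0],
    [-1, 0, 0],
    [-1, 0, 0],
    [-1, 0, 0],
    [0, 0, 0],
    [0, 0, 0]
  ],
  "rot": [
    [0, 0, 0],
    [0, 0, 0],
    [0, 0, 0],
    [0, 0, 0],
    [0, 0, 0],
    [0, 0, 0],
    [0, 0, 0],
    [0, 0, 0],
    [0, 0, 0],
    [0, 0, 0],
    [0, 0, 0],
    [0, 0, 0],
    [0, 0, 0],
    [0, 0, 0],
    [0, 0, 0],
    [0, 0, 0]
  ],
  "fingers": [1, 1, 1, 1, 1, 1, 1, 1, 1, 1, 1, 1, 1, 1, 1, 1]
}}

```text
t: 85.3
eef_pos: [0.5749, -0.3232, 0.2734]
tool_rot: [180.0, 0.0, 87.5]
wrist_force: [-0.4, -0.1, -0.5]
finger_gap: 0.0855
grip_force: 0.0
```

```bash
python3 - <<'E'
from lat import *
f=vision.grab_frame("top");w=cloud(f);sx,sy=st(w);z=w[...,2];lines(f["img"],w)
cv2.imwrite("pics/t10.png",cv2.resize(f["img"][150:230,255:415],None,fx=5,fy=5,interpolation=cv2.INTER_CUBIC))
for k in range(5):
    c=132-66*k;q=(z>.098)&(z<.115)&(abs(sx+37)<40)&(abs(sy-c)<20)
    e=(z>.066)&(z<.115)&(abs(sx+37)<40)&(abs(sy-c)<33)
    print(k+1,"ridge y",np.round(np.mean(sy[q])-c,1),q.sum(),"x",np.round(np.percentile(sx[e],[3,97]),1))
q=(z>.064)&(abs(sx)<40)&(abs(sy)>165)&(abs(sy)<210)
for g in(1,-1):
    P=q&(sy*g>0)
    if P.sum():print("ub",np.round([sx[P].mean(),sy[P].mean()-188*g,z[P].max()*1000],1))
q=(z>.05)&(z<.06)&(abs(sx)<8)
print("tube ends",np.round([sy[q].min(),sy[q].max()],1))
for n in["brush","watercup"]:print(n,[np.round(i["point"],3) for i in spotter.mark_of(f,n)[:2]])
E
```

```text
1 ridge y -1.6 106 x [-61.6 -13.5]
2 ridge y -1.2 111 x [-61.6 -13.8]
3 ridge y -0.1 110 x [-61.8 -13.4]
4 ridge y -0.7 105 x [-61.6 -13.1]
5 ridge y 2.1 111 x [-62.2 -13.9]
ub [-2.  -0.5 83.9]
ub [-2.8  1.5 85. ]
tube ends [-213.3  215.7]
brush [array([ 0.359, -0.084, -0.002])]
watercup [array([ 0.331,  0.272, -0.004]), array([ 0.585, -0.018,  0.014])]
```

View pics/t10.png

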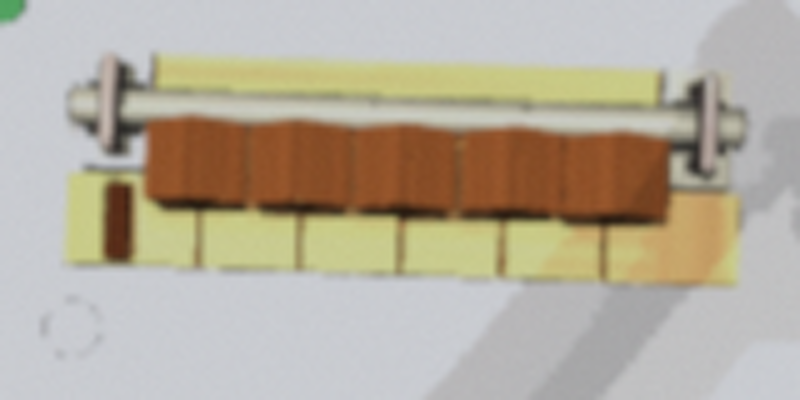

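House 5 (crop 615,175) sits about 2 mm towards house 4; the others are within about 1.5 mm. I regrip it and shift it 1.6 mm right.

```bash
python3 -c "
from h import *;plan([.5810,-.1502,.13],87.5)"
```

```text
pos [ 0.5756 -0.3218  0.2736] rot [1.7995e+02 1.0000e-02 8.7630e+01] gap 0.0853 t 85.5
 shift(full scale) [ 8.587 -0.09   7.18 ]  rot(fs) [0.012 0.002 0.028]  shift after the turn [ 8.586 -0.103  7.181]
```

>>> {"fn": "apply_moves", "kwargs": {
  "translation": [
    [0.954, -0.011, 0],
    [0.954, -0.011, 0],
    [0.954, -0.011, 0],
    [0.954, -0.011, 0],
    [0.954, -0.011, 0],
    [0.954, -0.011, 0],
    [0.954, -0.011, 0],
    [0.954, -0.011, 0],
    [0.954, -0.011, 0],
    [0, 0, 1],
    [0, 0, 1],
    [0, 0, 1],
    [0, 0, 1],
    [0, 0, 1],
    [0, 0, 1],
    [0, 0, 1],
    [0, 0, 0],
    [0, 0, 0]
  ],
  "rot": [
    [0.01, 0, 0.028],
    [0, 0, 0],
    [0, 0, 0],
    [0, 0, 0],
    [0, 0, 0],
    [0, 0, 0],
    [0, 0, 0],
    [0, 0, 0],
    [0, 0, 0],
    [0, 0, 0],
    [0, 0, 0],
    [0, 0, 0],
    [0, 0, 0],
    [0, 0, 0],
    [0, 0, 0],
    [0, 0, 0],
    [0, 0, 0],
    [0, 0, 0]
  ],
  "fingers": [1, 1, 1, 1, 1, 1, 1, 1, 1, 1, 1, 1, 1, 1, 1, 1, 1, 1]
}}

```text
t: 87.25
eef_pos: [0.5808, -0.1514, 0.1338]
tool_rot: [-180.0, 0.1, 87.4]
wrist_force: [0.4, -0.2, 0.5]
finger_gap: 0.0848
grip_force: 0.0
```

```bash
python3 -c "
from h import *;plan([.5812,-.1502,.067],87.5)"
```

```text
pos [ 0.5808 -0.1514  0.1338] rot [-1.7998e+02  5.0000e-02  8.7440e+01] gap 0.0848 t 87.2
 shift(full scale) [0.062 0.02  3.338]  rot(fs) [-0.005  0.012 -0.012]  shift after the turn [0.059 0.019 3.338]
```

>>> {"fn": "apply_moves", "kwargs": {
  "translation": [
    [0, 0.02, 1],
    [0, 0, 1],
    [0, 0, 0.8],
    [0, 0, 0.55],
    [0, 0, 0],
    [0, 0, 0],
    [0, 0, 0],
    [0, 0, 0],
    [0, 0, 0],
    [0, 0, 0],
    [0, -0.02, -0.12],
    [-0.04, 0, 0],
    [-0.04, 0, 0],
    [0, 0.04, 0],
    [0, 0.02, 0.08],
    [0, 0, 0.04],
    [0, 0, 0],
    [0, 0, 0]
  ],
  "rot": [
    [0, 0, -0.01],
    [0, 0, 0],
    [0, 0, 0],
    [0, 0, 0],
    [0, 0, 0],
    [0, 0, 0],
    [0, 0, 0],
    [0, 0, 0],
    [0, 0, 0],
    [0, 0, 0],
    [0, 0, 0],
    [0, 0, 0],
    [0, 0, 0],
    [0, 0, 0],
    [0, 0, 0],
    [0, 0, 0],
    [0, 0, 0],
    [0, 0, 0]
  ],
  "fingers": [1, 1, 1, 1, 1, 0, 0, 0, 0, 0, 0, 0, 0, 0, 0, 0, 0, 0]
}}

```text
t: 89.05
eef_pos: [0.5819, -0.1542, 0.0678]
tool_rot: [180.0, 0.0, 87.4]
wrist_force: [-4.3, 0.9, 10.4]
finger_gap: 0.0494
grip_force: 62.8
```

>>> {"fn": "apply_moves", "kwargs": {
  "translation": [
    [0, 0, -0.02],
    [0, 0, 0],
    [0, 0, 0],
    [0, 0, 0],
    [0, 0, 0],
    [0, 0, -0.5],
    [0, 0, -1],
    [0, 0, -1],
    [0, 0, -1],
    [0, 0, -1],
    [0, 0, -1],
    [0, 0, -1],
    [0, 0, -1],
    [0, 0, -1],
    [0, 0, -1],
    [-1, 0, 0],
    [-1, 0, 0],
    [-1, 0, 0],
    [-1, 0, 0],
    [-1, 0, 0]
  ],
  "rot": [
    [0, 0, 0],
    [0, 0, 0],
    [0, 0, 0],
    [0, 0, 0],
    [0, 0, 0],
    [0, 0, 0],
    [0, 0, 0],
    [0, 0, 0],
    [0, 0, 0],
    [0, 0, 0],
    [0, 0, 0],
    [0, 0, 0],
    [0, 0, 0],
    [0, 0, 0],
    [0, 0, 0],
    [0, 0, 0],
    [0, 0, 0],
    [0, 0, 0],
    [0, 0, 0],
    [0, 0, 0]
  ],
  "fingers": [0, 0.7, 0.8, 1, 1, 1, 1, 1, 1, 1, 1, 1, 1, 1, 1, 1, 1, 1, 1, 1]
}}

```text
t: 91.05
eef_pos: [0.5772, -0.2545, 0.2579]
tool_rot: [180.0, 0.1, 87.4]
wrist_force: [0.4, 1.0, 0.0]
finger_gap: 0.0851
grip_force: 0.0
```

>>> {"fn": "apply_moves", "kwargs": {
  "translation": [
    [-1, 0, 0],
    [-1, 0, 0],
    [-1, 0, 0],
    [-1, 0, 0],
    [0, 0, 0],
    [0, 0, 0]
  ],
  "rot": [
    [0, 0, 0],
    [0, 0, 0],
    [0, 0, 0],
    [0, 0, 0],
    [0, 0, 0],
    [0, 0, 0]
  ],
  "fingers": [1, 1, 1, 1, 1, 1]
}}

```text
t: 91.65
eef_pos: [0.5735, -0.3336, 0.2575]
tool_rot: [180.0, 0.1, 87.4]
wrist_force: [-0.1, 0.7, 0.6]
finger_gap: 0.0856
grip_force: 0.0
```

```bash
python3 - <<'E'
from lat import *
f=vision.grab_frame("top");w=cloud(f);sx,sy=st(w);z=w[...,2]
cv2.imwrite("pics/t11.png",cv2.resize(f["img"][150:285,225:415],None,fx=4.2,fy=4.2,interpolation=cv2.INTER_CUBIC))
for k in range(5):
    c=132-66*k;q=(z>.098)&(z<.115)&(abs(sx+37)<40)&(abs(sy-c)<20)
    e=(z>.066)&(z<.115)&(abs(sx+37)<40)&(abs(sy-c)<33)
    a=[np.round(np.percentile(sx[e&(abs(sy-c-d)<8)],[3,97]),1).tolist() for d in(-20,20)]
    print(k+1,"ridge y",np.round(np.mean(sy[q])-c,1),"x at right,left",a,np.nanmax(z[e]))
E
```

```text
1 ridge y -1.9 x at right,left [[-61.0, -13.7], [-61.8, -12.8]] 0.10887596950509895
2 ridge y -0.9 x at right,left [[-61.5, -13.7], [-61.8, -13.6]] 0.10994146535559297
3 ridge y -0.4 x at right,left [[-61.6, -13.5], [-61.2, -14.1]] 0.10970889269632807
4 ridge y 0.1 x at right,left [[-61.4, -13.5], [-61.3, -11.9]] 0.11050172467999902
5 ridge y 0.4 x at right,left [[-61.0, -13.8], [-61.7, -12.7]] 0.1113909293678316
```

View pics/t11.png

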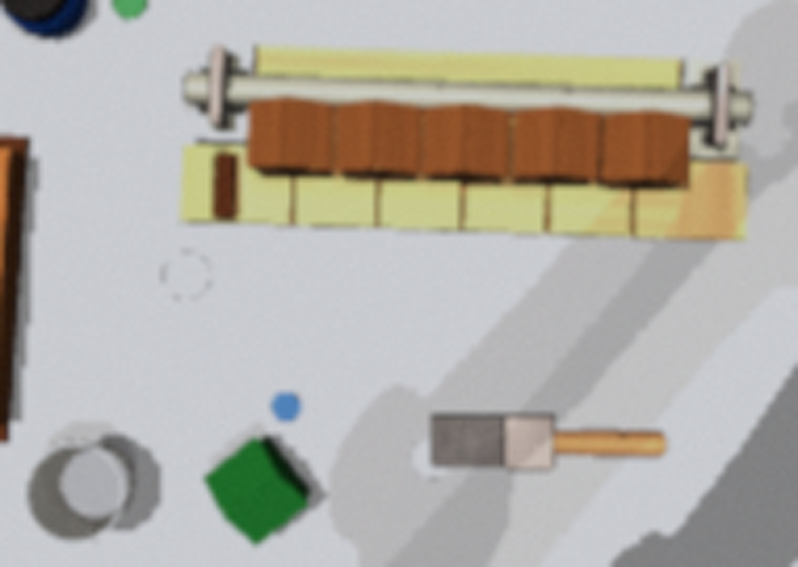

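The row is even: each house is centred on its line within about 2 mm and backs onto the tube. The brush, cup and green block have not moved, so I hand the job in.

```bash
python3 -c "
from h import *;print(sign_off())"
```

```text
the job is handed in; nothing more can be done
None
```

I handed the job in: the tube is in its saddles and both U-bolts are seated over it. All five birdhouses stand against the tube on lines 1 to 5, each within about 2 mm of its line. The brush, cup and green look-alike were still in place in the last picture. Sign-off returned no verdict.

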